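# Weigh a lot of sample bottles and line them up in the tray

## Task

Weigh this lot of square sample bottles together: with the balance's pan still empty, zero it by pressing its long control bar at the middle, so that both ends go fully down evenly for a moment, and let it come up; then stand every bottle upright and wholly on the pan, let go, and press the bar down evenly in the same way again to record the weight. Afterwards move all the bottles to the steel tray and line them up there, upright and square to the tray, in one straight row close against one of its long walls and close up to each other. Leave everything else where it stands.

Things in the scene. Friction and masses are not known exactly. Their poses are not given: they have to be found in the camera images.
- bar (a joint): How far the balance's control bar is pressed: 0 = up, 0.10 rad = fully down (its middle then 6 mm lower). The bar hangs on two arms hinged 60 mm behind it, so it sinks almost straight down. Spring-loaded: about 1.2 N starts it, about 5.5 N at its middle brings it fully down against a hard stop, and it comes up by itself when let go.
- bar_rack (a joint): How much the control bar is racked (one end lower than the other): 0 = level, positive = right end low seen from the robot (up to 0.06 rad, 5 mm at each end). It racks when pressed away from its middle, about 0.01 rad for 6 N pressed 10 mm off the middle.
- bar_mid (a point): Middle of the top face of the balance's control bar, a black bar 180 mm long (its own y), 22 mm wide (its own x) and 9 mm thick along the front edge of the precision balance, facing the robot; top face about 52 mm above the bench and some 14 mm above the housing before it; a sloping display panel rises behind it, about level with the bar.
- bar_left (a point): Top face of the control bar near its left end seen from the robot, 88 mm from its middle.
- bar_right (a point): Top face of the control bar near its right end seen from the robot, 88 mm from its middle.
- pan (a point): Centre of the top face of the balance's square steel pan, 190 x 190 mm, flat, rimless, 65 mm above the bench; x points away from the control bar, which lies 147 mm in front of the pan's centre. The balance is white, 210 mm wide, 300 mm deep, and does not move.
- tray_floor (a point): Centre of the floor of a shallow steel tray fixed on the bench, to one side of the balance. Inside 230 mm long (its x) and 110 mm wide (its y); floor 3 mm above the bench, four upright walls 3 mm thick that rise 7 mm above the floor.
- b1_mid (a point): Centre (half-way up, 27 mm above its underside) of a squat square white plastic sample bottle: body 46 x 46 mm and 40 mm tall with faces square to its own x and y, then a round light-grey screw cap 38 mm across up to 54 mm; full, 0.11 to 0.20 kg, hard to tip; z up the bottle. All bottles are alike; two to four are present, at first on the paper mat on the other side of the balance from the tray.
- b1: The same bottle as b1_mid, origin at the centre of its underside.
- b2_mid (a point): Centre (half-way up, 27 mm above its underside) of a squat square white plastic sample bottle: body 46 x 46 mm and 40 mm tall with faces square to its own x and y, then a round light-grey screw cap 38 mm across up to 54 mm; full, 0.11 to 0.20 kg, hard to tip; z up the bottle. All bottles are alike; two to four are present, at first on the paper mat on the other side of the balance from the tray.
- b2: The same bottle as b2_mid, origin at the centre of its underside.
- b3_mid (a point): Centre (half-way up, 27 mm above its underside) of a squat square white plastic sample bottle: body 46 x 46 mm and 40 mm tall with faces square to its own x and y, then a round light-grey screw cap 38 mm across up to 54 mm; full, 0.11 to 0.20 kg, hard to tip; z up the bottle. All bottles are alike; two to four are present, at first on the paper mat on the other side of the balance from the tray.
- b3: The same bottle as b3_mid, origin at the centre of its underside.
- b4_mid (a point): Centre (half-way up, 27 mm above its underside) of a squat square white plastic sample bottle: body 46 x 46 mm and 40 mm tall with faces square to its own x and y, then a round light-grey screw cap 38 mm across up to 54 mm; full, 0.11 to 0.20 kg, hard to tip; z up the bottle. All bottles are alike; two to four are present, at first on the paper mat on the other side of the balance from the tray.
- b4: The same bottle as b4_mid, origin at the centre of its underside.
- weight: Bystander: brass check weight, 32 mm across, 53 mm tall; origin under its centre.
- vial: Bystander: small round amber jar with black cap, 34 mm across, 60 mm tall; origin under its centre.
- spatula: Bystander: steel spatula lying across the paper mat, 180 mm long, up to 13 mm wide and 6 mm high; origin at its middle.

How it is judged:
By the outcome, as a careful person would: the job done as asked, in the order asked, and still so for the second after the job is handed in, with the robot touching nothing.
Of b1, b2, b3, b4 only 2 to 4 are there at a start; the rules pass over those that are not, and their reading is None.
At some moment in a run one of b1, b2, b3, b4 may be knocked a few centimetres aside while the robot is not near it.
It also fails if it takes over 210 s, if anything falls off the work surface, if the arm or the gripper's body presses on something with over 40 N, if the wrist force passes 120 N, or if a joint passes its speed limit or range.

## Robot

A 7-joint arm with a two-finger parallel gripper is mounted at the origin on the work surface. World frame = base frame: x ahead of the robot, y to its left, z up, the work surface at z = 0. Lengths are in m, angles in rad, forces in N, time in s.
With the tool pointing down it reaches from about 0.4 to 0.85 m from the base axis. Payload 10.4 kg.
Tool frame: the origin (TCP) lies at the very end of the fingers, on their centre line; the grasp point (between the pads) lies 19 mm behind it (r.pinch_z is the distance from the TCP to the grasp point, in m); z points along the fingers, y is the line along which they close (so a half turn about z gives the same grasp; the last joint's range is limited). The gripper opens to 87 mm and grips with 3 to 60 N. Pads are 19 mm wide; open, the fingers measure 117 mm over their backs; the gripper's body (75 mm by 190 mm) begins 51 mm behind the grasp point.
Start: joints at [-1.258, 0.332, -0.065, 1.46, 0.022, 1.35, -0.088], TCP at [0.206, 0.59, 0.223] pointing down, gripper open.
Joint ranges: [-2.6, 2.6], [-0.5, 2.12], [-1.47, 1.34], [0.16, 2.42], [-1.27, 4.41], [0.06, 2.06], [-2.6, 2.6]. Speed limits (rad/s): [2.22, 2.22, 2.79, 2.79, 3.14, 3.14, 3.14].

## Interface

Orientations are given as a unit quaternion [x, y, z, w].
In Python, from bench import sensors, vision, r gives the robot as it stands.
- The arm moves only by the shell command python3 -m crank 'ROWS' [OPENING] [FORCE]. ROWS is JSON, a list of rows, each a list of 2 entries, a list of its own where there are three numbers: the shift along the tool's x, y, z normalised to -1 to 1, where 1 is 3 cm, then the turn about the tool's z normalised to -1 to 1, where 1 is 8 degrees. A call has 1 to 12 rows; each row shifts and turns the commanded pose from where the row before left it, along the tool's axes as they then stand; what a row does not reach is not made up. A row lasts 1/8 s, in which the tool goes at most 62.5 mm and 10.7 degrees, less where a joint would pass 70% of its speed; a pose out of reach is approached as far as the arm can. A call with a number of a shift or a turn outside -1 to 1 is refused whole. A call with a gripper value outside its range is refused whole. OPENING is the opening, from 0 (shut) to 1 (fully open), set as the call begins (- or left out, the last holds). The fingers move at their own pace and stop on an object; FORCE is the grip in N (left out, the last holds). Time passes only in rows, so rows that do not move let the fingers close. It gives the time, the measured TCP pose, the force, the opening and the grip force at its end, in the units of the state.
- sensors.read_state(): the state, without advancing time (a new reading comes with each control period).
- vision.camera(name): name is "side" or "top"; returns the picture (480x640x3 uint8, red, green, blue); there is no depth.
- vision.camera_model(name): a dict with "vertical_fov" (degrees; the focal length in pixels is half the picture's height over the tangent of half this angle, whatever the lens; pixels are square), "cx", "cy" (the principal point, pixels), "camera_from_world" (4x4, takes a point from world to camera coordinates). Camera axes: x right, y down, z forward; pixel columns grow to the right and rows downward; lengths in m; the calibration is good to about 2 mm. A picture is of the moment at which its call begins. camera_model takes no time and is no camera call.
- r.close_job(): hands the job in; it is judged then, once.
The state is a dict: "time": time; "joint_positions": joint angles; "joint_vel": joint speeds; "joint_torque": joint torques, N m; "ee_pos": TCP position; "eef_rot": TCP orientation; "ft_force": force on the tool from outside, world axes, zero at the start; "torque": the same for the moment, N m; "width": finger opening in m; "grip_force": force on a finger pad.
Only numpy, scipy, OpenCV 4.12 (cv2) and the standard library are available. Lean on these libraries where they do the work, as an engineer would, in place of code of your own. Each camera call takes 0.05 s, during which the arm holds its last target. There are 200 camera calls.

## Working session

There is one attempt and no reset: what is moved stays moved. The work goes in short steps, Python scripts to look and compute and a shell command to move; the robot and the scene stay as the last step left them, time stands still between calls to the robot, and variables do not carry over. Pictures are saved under pics/ and viewed, at most 14 in all, crops included, and the job is handed in when it is done.

```bash
ls; mkdir -p pics
python3 - <<'E'
from bench import sensors, vision, r
import cv2
for n in ("top","side"):
    cv2.imwrite(f"pics/{n}0.png", vision.camera(n)[:,:,::-1]); print(vision.camera_model(n))
print(sensors.read_state(), r.pinch_z)
E
```

```text
pics
{'vertical_fov': 56.72367315690633, 'cx': 313.886445069946, 'cy': 242.7101023001038, 'camera_from_world': array([[-2.64954961e-03, -9.99954754e-01,  9.13621323e-03,
        -1.39429512e-02],
       [-9.80649801e-01,  8.09734029e-04, -1.95768516e-01,
         5.20322927e-01],
       [ 1.95752260e-01, -9.47812408e-03, -9.80607576e-01,
         7.70110696e-01],
       [ 0.00000000e+00,  0.00000000e+00,  0.00000000e+00,
         1.00000000e+00]])}
{'vertical_fov': 53.63893916539695, 'cx': 317.9530913957577, 'cy': 237.530717090373, 'camera_from_world': array([[ 0.8553655 , -0.51792762,  0.01004237, -0.4727322 ],
       [-0.38727565, -0.65222647, -0.65162735,  0.26108174],
       [ 0.3440457 ,  0.55349039, -0.75847277,  0.86684787],
       [ 0.        ,  0.        ,  0.        ,  1.        ]])}
{'time': 0.1, 'joint_positions': array([-1.25759376,  0.33280732, -0.06470984,  1.4607928 ,  0.02161165,
        1.3499265 , -0.08850903]), 'joint_vel': array([ 6.74562525e-05, -1.59726834e-03, -9.70837488e-04, -1.63103963e-03,
        5.20414417e-04, -1.55286353e-03,  1.29132569e-04]), 'joint_torque': array([ 1.53388533e-03, -6.24543571e+01,  2.44122301e-02, -3.90710843e+01,
       -6.13303087e-02,  3.66440392e-02,  1.15888338e-04]), 'ee_pos': array([0.20584725, 0.58978231, 0.2218652 ]), 'eef_rot': array([ 1.67103288e-01,  9.85939201e-01, -6.14785753e-04, -7.23199362e-05]), 'ft_force': array([1.05823273, 0.2902866 , 0.26986737]), 'torque': array([ 0.06042804, -0.00344954,  0.02035556]), 'grip_force': 0.0, 'width': 0.08693232033757417} 0.0187
```

View pics/top0.png

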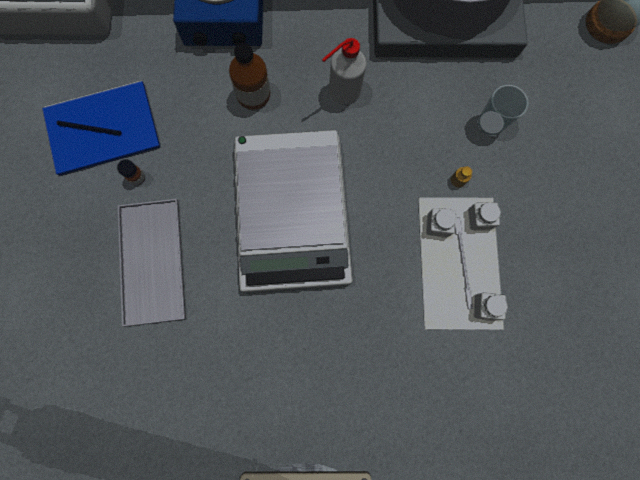

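View pics/side0.png

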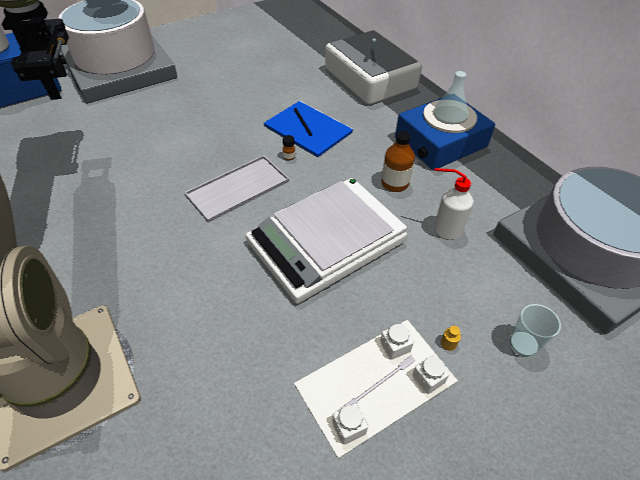

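The top view shows three bottles with caps at about (444,221), (488,214) and (494,306). The spatula lies between them at (463,265), the bar is at (294,276), and the tray corners are (119,204), (178,200), (185,319) and (123,325). The side view agrees. Next I'll crop in for precise pixels.

```bash
cat > h.py <<'E'
import numpy as np, cv2
from bench import sensors, vision, r
def M(n):
    m=vision.camera_model(n); return 240/np.tan(np.radians(m["vertical_fov"]/2)),m["cx"],m["cy"],np.array(m["camera_from_world"])
def w(u,v,z,n="top"):
    f,cx,cy,T=M(n); R=T[:3,:3]; c=-R.T@T[:3,3]; d=R.T@np.array([(u-cx)/f,(v-cy)/f,1]); return c+d*(z-c[2])/d[2]
def px(p,n="top"):
    f,cx,cy,T=M(n); q=T[:3,:3]@np.array(p)+T[:3,3]; return np.array([f*q[0]/q[2]+cx,f*q[1]/q[2]+cy])
def crop(img,u0,v0,u1,v1,k,name):
    c=cv2.resize(img[v0:v1,u0:u1],None,fx=k,fy=k,interpolation=cv2.INTER_CUBIC)
    for u in range(u0-u0%10+10,u1,10): cv2.line(c,((u-u0)*k,0),((u-u0)*k,6 if u%50 else 16),(0,0,255),1)
    for v in range(v0-v0%10+10,v1,10): cv2.line(c,(0,(v-v0)*k),(6 if v%50 else 16,(v-v0)*k),(0,0,255),1)
    cv2.imwrite(name,c)
E
python3 - <<'E'
from h import *
im=cv2.imread("pics/top0.png")
a=im[190:340,410:515]; b=im[190:340,110:190]; c=im[125:295,225:360]
crop(im,412,190,512,335,4,"pics/c1.png"); 
crop(im,230,125,355,295,3,"pics/c2.png")
print("tray",[w(u,v,.01).round(3) for u,v in((119,204),(178,200),(185,319),(123,325))])
print("bar",[w(u,v,.052).round(3) for u,v in((247,278),(344,275))])
print("caps",[w(u,v,.054).round(3) for u,v in((444,219),(488,213),(494,306))])
E
```

```text
tray [array([0.607, 0.368, 0.01 ]), array([0.615, 0.253, 0.01 ]), array([0.383, 0.227, 0.01 ]), array([0.372, 0.342, 0.01 ])]
bar [array([0.455, 0.107, 0.052]), array([ 0.46 , -0.07 ,  0.052])]
caps [array([ 0.565, -0.258,  0.054]), array([ 0.576, -0.341,  0.054]), array([ 0.403, -0.338,  0.054])]
```

View pics/c1.png

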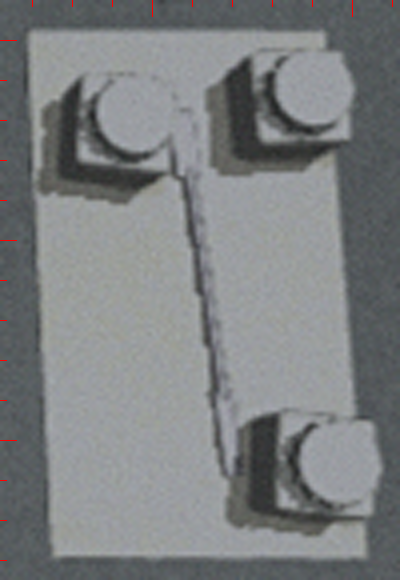

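View pics/c2.png

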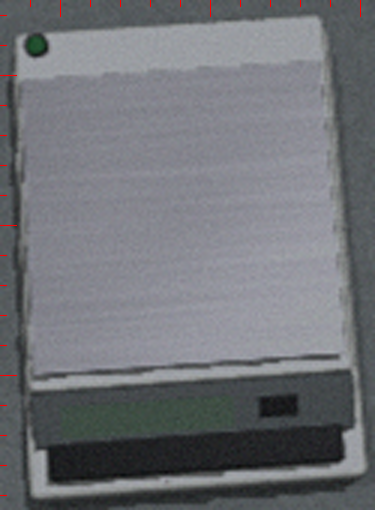

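The crops show caps in 4x coordinates at (133,116), (314,90) and (341,462). The body top corners, bar corners and pan corners are readable too, so I'll fit poses from them.

```bash
cat >> h.py <<'E'
from scipy.optimize import least_squares
from scipy.spatial.transform import Rotation as Ro
def fit(pix,loc,z,x0,n="top"):
    "fit x,y,yaw of planar points loc (Nx2 or Nx3, z offset) to pixels"
    loc=np.array([list(l)+[0]*(3-len(l)) for l in loc],float); pix=np.array(pix,float)
    def e(p):
        c,s=np.cos(p[2]),np.sin(p[2])
        return np.concatenate([px((p[0]+c*l[0]-s*l[1],p[1]+s*l[0]+c*l[1],z+l[2]),n)-q for l,q in zip(loc,pix)])
    o=least_squares(e,x0); return o.x, np.abs(o.fun).max()
def go(x,y,z,yaw):
    "units to move: yaw = world direction angle (rad) of the tool y axis, mod pi"
    s=sensors.read_state(); R=Ro.from_quat(s["eef_rot"]).as_matrix(); p=np.array(s["ee_pos"])
    d=R.T@(np.array([x,y,z])-p); a=np.arctan2(R[1,1],R[0,1]); t=(yaw-a+np.pi/2)%np.pi-np.pi/2
    L=Ro.from_euler("z",-t).as_matrix()
    print("t %.2f p %s yaw %.4f F %s w %.4f g %.1f j7 %.2f"%(s["time"],p.round(4),a,np.round(s["ft_force"],1),s["width"],s["grip_force"],s["joint_positions"][6]))
    print("  units xyz(now) %s  turn %.3f  units xyz(after turn) %s"%((d/.03).round(3),-np.degrees(t)/8,(L.T@d/.03).round(3)))
E
python3 - <<'E'
from h import *
f,cx,cy,T=M("top"); print("cam",-T[:3,:3].T@T[:3,3])
S=lambda hx,hy:[(hx,hy),(hx,-hy),(-hx,-hy),(-hx,hy)]   # far-left, far-right, near-right, near-left
C=lambda l,k,o:[(o[0]+u/k,o[1]+v/k) for u,v in l]
print("tray",fit([(119,204),(178,200),(185,319),(123,325)],S(.118,.058),.010,(.5,.3,0)))
print("pan",fit(C([(20,82),(323,60),(341,354),(33,377)],3,(230,125)),S(.095,.095),.065,(.6,0,0)))
print("bar",fit(C([(48,453),(343,428),(344,460),(50,482)],3,(230,125)),S(.011,.09),.052,(.46,0,0)))
print("housing", fit(C([(14,35),(322,16),(366,472),(33,498)],3,(230,125)),S(.15,.105),.04,(.56,0,0)))
o=(412,190); b=lambda c,z:(0,0,z)
print("b1",fit(C([(133,116),(80,166),(85,74)],4,o),[(0,0,.014),(-.023,.023),(.023,.023)],.04,(.56,-.26,0)))
print("b2",fit(C([(314,90),(343,50),(350,142),(258,142)],4,o),[(0,0,.014),(.023,-.023),(-.023,-.023),(-.023,.023)],.04,(.57,-.34,0)))
print("b3",fit(C([(341,462),(282,412),(377,418),(372,518),(278,513)],4,o),[(0,0,.014),(.023,.023),(.023,-.023),(-.023,-.023),(-.023,.023)],.04,(.4,-.34,0)))
E
```

```text
cam [ 0.35946672 -0.00706444  0.85716662]
tray (array([0.49426746, 0.29733839, 0.10805019]), np.float64(1.4562086609979872))
pan (array([0.60477581, 0.02970656, 0.06721989]), np.float64(1.4340155138043542))
bar (array([0.45687043, 0.01865953, 0.07814262]), np.float64(1.2031199277832911))
housing (array([0.59106537, 0.02796455, 0.07315414]), np.float64(1.9862821141456948))
b1 (array([ 0.5643651 , -0.26233424, -0.1017273 ]), np.float64(1.1216599328500934))
b2 (array([ 0.57806785, -0.34523976,  0.00394264]), np.float64(0.6788524655113974))
b3 (array([ 0.40393939, -0.34387752, -0.09189105]), np.float64(1.3797603426628484))
```

```bash
python3 -c "
from h import *
go(.455,.019,.10,np.pi/2+.073)"
```

```text
t 0.10 p [0.2058 0.5898 0.2219] yaw 1.2350 F [1.1 0.3 0.3] w 0.0869 g 0.0 j7 -0.09
  units xyz(now) [-14.11  -15.222   4.082]  turn -2.928  units xyz(after turn) [ -6.897 -19.576   4.082]
```

```bash
python3 -m crank '[[[0,0,0],-0.976],[[0,0,0],-0.976],[[0,0,0],-0.976],[[-0.35,-0.98,0],0],[[-0.35,-0.98,0],0],[[-0.35,-0.98,0],0],[[-0.35,-0.98,0],0],[[-0.35,-0.98,0],0],[[-0.35,-0.98,0],0],[[-0.35,-0.98,0],0],[[-0.35,-0.98,0],0],[[-0.35,-0.98,0],0]]' 0 10; python3 -m crank '[[[-0.35,-0.98,0],0],[[-0.35,-0.98,0],0],[[-0.35,-0.98,0],0],[[-0.35,-0.98,0],0],[[-0.35,-0.98,0],0],[[-0.35,-0.98,0],0],[[-0.35,-0.98,0.4],0],[[-0.35,-0.98,0.8],0],[[-0.3,-0.98,0.9],0],[[-0.3,-0.98,0.9],0],[[0,0,0.9],0],[[0,0,0],0]]'
python3 -c "
from h import *
go(.455,.019,.065,np.pi/2+.073)
im=vision.camera('side')[:,:,::-1].copy(); print(px((.457,.019,.052),'side'))
crop(im,230,130,400,310,4,'pics/s1.png')"
```

```text
time: 1.6
ee_pos: [0.3197, 0.332, 0.2223]
eef_rot: [-0.036, 0.999, -0.0, -0.0]
ft_force: [0.3, 0.2, -0.2]
width: 0.0006
grip_force: 0.0
time: 3.1
ee_pos: [0.4412, 0.0468, 0.104]
eef_rot: [-0.036, 0.999, -0.001, -0.002]
ft_force: [0.2, 0.2, 0.6]
width: 0.0004
grip_force: 0.0
t 3.10 p [0.4412 0.0468 0.104 ] yaw 1.6432 F [0.2 0.2 0.6] w 0.0004 g 0.0 j7 1.45
  units xyz(now) [-0.397 -0.955  1.3  ]  turn -0.004  units xyz(after turn) [-0.397 -0.955  1.3  ]
[274.47240982 255.571944  ]
```

View pics/s1.png

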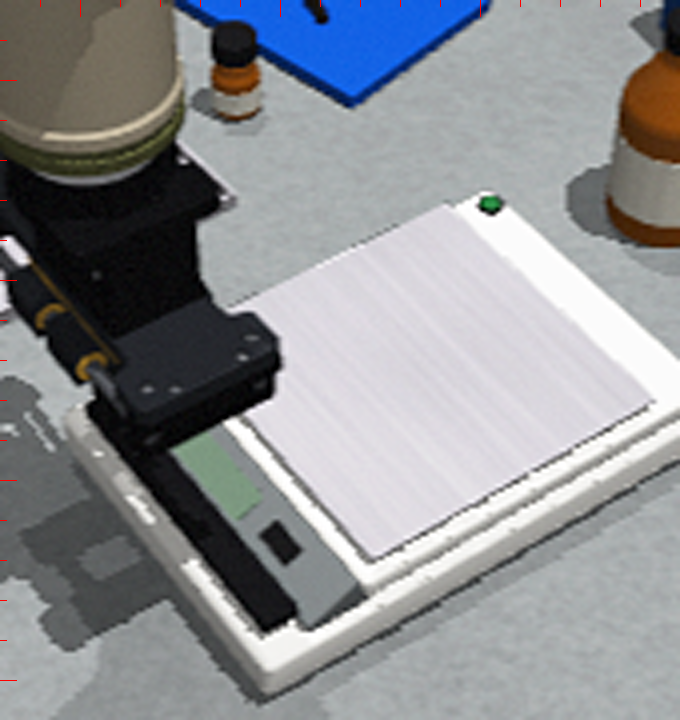

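The side view shows the fingers above the bar's left half. The bar's right end is at about (299.5,283.7). I'll check the bar estimate in the unobstructed first side picture.

```bash
python3 -c "
from h import *
im=cv2.imread('pics/side0.png'); 
c,s=np.cos(.073),np.sin(.073)
for a,b in((-.011,.09),(.011,.09),(.011,-.09),(-.011,-.09)): 
  q=px((.457+c*a-s*b,.019+s*a+c*b,.052),'side'); print(q.round(1)); im[int(round(q[1])),int(round(q[0]))]=(0,0,255)
crop(im,235,215,325,300,6,'pics/s2.png')"
```

```text
[248.4 231.4]
[257.1 227.1]
[303.  281.9]
[293.8 287.1]
```

View pics/s2.png

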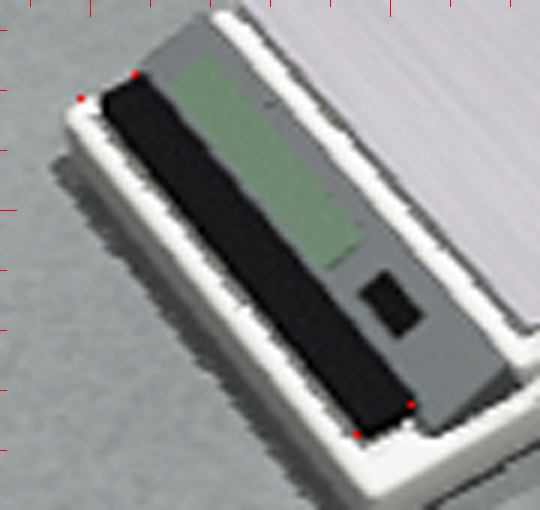

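The bar's corners are within about 1 px of the prediction, or roughly 2 mm, so the bar estimate holds. Next I move over the middle.

```bash
python3 -m crank '[[[-0.2,-0.48,0.6],0],[[-0.2,-0.48,0.6],0],[[0,0,0],0],[[0,0,0],0]]'
python3 -c "
from h import *
go(.455,.018,.053,np.pi/2+.073)"
```

```text
time: 3.65
ee_pos: [0.4572, 0.0204, 0.0707]
eef_rot: [-0.037, 0.999, 0.0, 0.001]
ft_force: [-0.2, -0.1, 0.2]
width: 0.0004
grip_force: 0.0
t 3.65 p [0.4572 0.0204 0.0707] yaw 1.6446 F [-0.2 -0.1  0.2] w 0.0004 g 0.0 j7 1.56
  units xyz(now) [ 0.08  -0.076  0.59 ]  turn 0.006  units xyz(after turn) [ 0.08  -0.076  0.59 ]
```

```bash
python3 -m crank '[[[0.08,-0.08,0.3],0],[[0,0,0.2],0],[[0,0,0.1],0],[[0,0,0.1],0],[[0,0,0],0]]'; python3 -m crank '[[[0,0,0.1],0],[[0,0,0],0],[[0,0,0],0]]'
```

```text
time: 4.28
ee_pos: [0.4542, 0.017, 0.0484]
eef_rot: [-0.037, 0.999, 0.0, -0.0]
ft_force: [-3.5, 0.6, 3.6]
width: 0.0006
grip_force: 2.0
time: 4.65
ee_pos: [0.4547, 0.017, 0.0461]
eef_rot: [-0.036, 0.999, 0.0, 0.0]
ft_force: [-6.2, 0.7, 13.2]
width: 0.0004
grip_force: 6.5
```

```bash
python3 -m crank '[[[0.08,0,0.06],0],[[0,0,0],0],[[0,0,0],0]]'
python3 -c "
from h import *
go(.455,.018,.053,np.pi/2+.073)
print(sensors.read_state()['torque'])
im=vision.camera('side')[:,:,::-1].copy(); print(px((.457,.019,.052),'side'))
crop(im,235,215,325,300,6,'pics/s3.png')"
```

```text
time: 5.03
ee_pos: [0.4545, 0.017, 0.0456]
eef_rot: [-0.036, 0.999, 0.001, 0.002]
ft_force: [-2.5, 0.5, 19.1]
width: 0.0004
grip_force: 9.6
t 5.03 p [0.4545 0.017  0.0456] yaw 1.6436 F [-2.5  0.5 19.1] w 0.0004 g 9.6 j7 1.59
  units xyz(now) [-0.021  0.032 -0.247]  turn -0.001  units xyz(after turn) [-0.021  0.032 -0.247]
[-0.05571684  0.5464087  -0.00775671]
[274.47240982 255.571944  ]
```

View pics/s3.png

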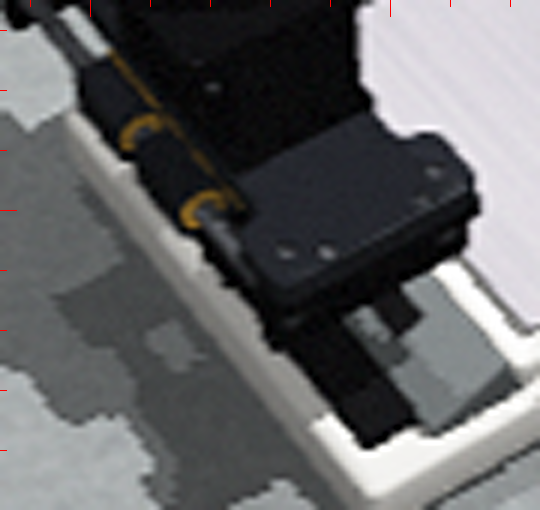

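The force rises steeply at z of about 0.0457, so the bar is at its hard stop, and the crop shows it lowered. I'll let it up and move on to the bottles.

```bash
python3 -m crank '[[[0,0,-0.2],0],[[0,0,-0.5],0],[[0,0,-1],0],[[0,0,-1],0],[[0,0,-1],0],[[0,0,-1],0],[[0,0,0],0]]' 0.75 15
python3 -c "
from h import *
go(.564,-.262,.15,np.pi/2-.10)"
```

```text
time: 5.95
ee_pos: [0.4533, 0.0168, 0.1872]
eef_rot: [-0.036, 0.999, 0.001, 0.002]
ft_force: [-0.5, -0.5, -0.3]
width: 0.0611
grip_force: 0.0
t 5.95 p [0.4533 0.0168 0.1872] yaw 1.6436 F [-0.5 -0.5 -0.3] w 0.0611 g 0.0 j7 1.49
  units xyz(now) [-2.998 -9.539  1.242]  turn 1.238  units xyz(after turn) [-4.593 -8.882  1.242]
```

```bash
python3 -m crank '[[[0,0,0],0.62],[[0,0,0],0.62],[[-0.51,-0.98,0.1],0],[[-0.51,-0.98,0.1],0],[[-0.51,-0.98,0.1],0],[[-0.51,-0.98,0.1],0],[[-0.51,-0.98,0.1],0],[[-0.51,-0.98,0.1],0],[[-0.51,-0.98,0.1],0],[[-0.51,-0.98,0.1],0],[[-0.51,-0.98,0.1],0],[[0,0,0],0]]'
python3 -c "
from h import *
go(.564,-.262,.013,np.pi/2-.10)
im=vision.camera('side')[:,:,::-1].copy(); crop(im,280,300,480,460,4,'pics/s4.png'); cv2.imwrite('pics/t4.png',vision.camera('top')[:,:,::-1])
for c in((.5644,-.2623),(.578,-.3452),(.404,-.3439)): print(px((*c,.054),'side').round(1))"
```

```text
time: 7.45
ee_pos: [0.5618, -0.2628, 0.1566]
eef_rot: [0.052, 0.999, -0.001, -0.001]
ft_force: [0.4, 0.3, -0.5]
width: 0.0653
grip_force: 0.0
t 7.45 p [ 0.5618 -0.2628  0.1566] yaw 1.4672 F [ 0.4  0.3 -0.5] w 0.0653 g 0.0 j7 2.04
  units xyz(now) [-0.08   0.042  4.787]  turn -0.026  units xyz(after turn) [-0.081  0.042  4.787]
[397.4 334.3]
[432.4 366.9]
[349.5 417.6]
```

View pics/s4.png

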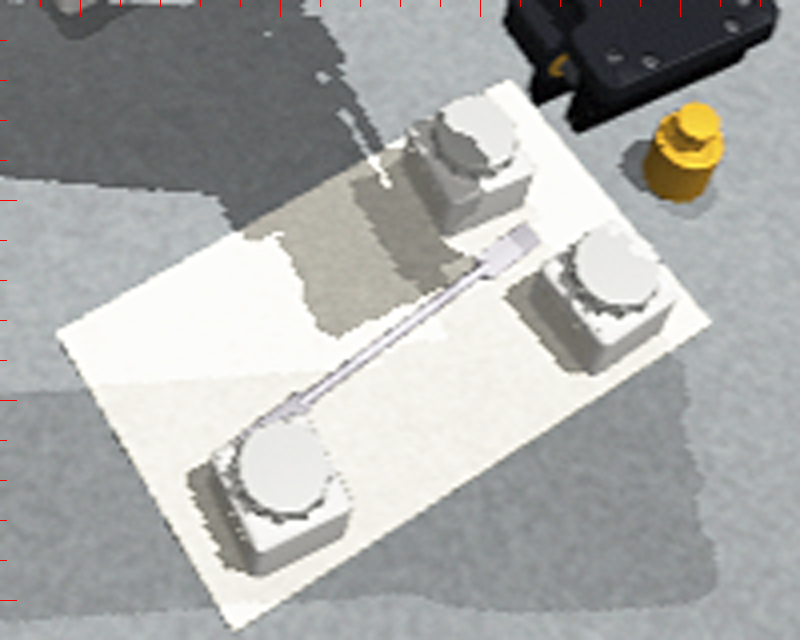

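Side view cap centres are (399.5,334), (433.7,367) and (351,417). The predictions are within about 2 px, so all bottles are confirmed. Next I descend on b1 and grip it.

```bash
python3 -m crank '[[[-0.1,0,1],0],[[0,0.02,1],0],[[0,0,1],0],[[0,0,1],0],[[0,0,0.6],0],[[0,0,0.18],0],[[0,0,0],0]]'; python3 -m crank '[[[0,0,0],0],[[0,0,0],0],[[0,0,0],0],[[0,0,0],0]]' 0.4 15
python3 -c "
from h import *
go(.565,-.262,.013,np.pi/2-.10)"
```

```text
time: 8.43
ee_pos: [0.5661, -0.2599, 0.0149]
eef_rot: [0.05, 0.999, -0.0, 0.0]
ft_force: [0.5, -0.2, 1.1]
width: 0.0652
grip_force: 0.0
time: 8.93
ee_pos: [0.566, -0.2602, 0.0148]
eef_rot: [0.05, 0.999, -0.0, 0.0]
ft_force: [-0.5, 0.1, 5.3]
width: 0.046
grip_force: 14.9
t 8.93 p [ 0.566  -0.2602  0.0148] yaw 1.4706 F [-0.5  0.1  5.3] w 0.0460 g 14.9 j7 2.11
  units xyz(now) [ 0.029 -0.064  0.06 ]  turn -0.002  units xyz(after turn) [ 0.029 -0.064  0.06 ]
```

```bash
python3 -m crank '[[[0,0,-0.4],0],[[0,0,-0.8],0],[[0,0,-1],0],[[0,0,-1],0],[[0,0,-1],0],[[0,0,0],-0.62],[[0,0,0],-0.62],[[0,0,0],0]]' 
python3 -c "
from h import *
go(.665,.034,.081,np.pi/2+.07)"
```

```text
time: 9.93
ee_pos: [0.5656, -0.26, 0.1407]
eef_rot: [-0.036, 0.999, 0.0, 0.0]
ft_force: [0.5, 0.1, -1.2]
width: 0.0462
grip_force: 14.9
t 9.93 p [ 0.5656 -0.26    0.1407] yaw 1.6431 F [ 0.5  0.1 -1.2] w 0.0462 g 14.9 j7 2.20
  units xyz(now) [-4.012  9.535  1.994]  turn 0.017  units xyz(after turn) [-3.99   9.544  1.994]
```

```bash
python3 -m crank '[[[-0.4,0.95,0],0.02],[[-0.4,0.95,0],0],[[-0.4,0.95,0],0],[[-0.4,0.95,0],0],[[-0.4,0.95,0],0],[[-0.4,0.95,0],0],[[-0.4,0.95,0],0],[[-0.4,0.95,0],0],[[-0.4,0.95,0],0],[[-0.4,0.95,0],0],[[0,0,0.8],0],[[0,0,0.8],0]]' 
python3 -m crank '[[[0,0,0.3],0],[[0,0,0],0],[[0,0,0],0]]' 
python3 -c "
from h import *
go(.665,.034,.081,np.pi/2+.07)"
```

```text
time: 11.42
ee_pos: [0.6654, 0.0333, 0.0919]
eef_rot: [-0.034, 0.999, -0.0, 0.0]
ft_force: [-0.4, -0.3, -1.6]
width: 0.0457
grip_force: 14.9
time: 11.8
ee_pos: [0.666, 0.0326, 0.0845]
eef_rot: [-0.035, 0.999, 0.0, 0.001]
ft_force: [0.3, -0.6, -1.3]
width: 0.0461
grip_force: 14.9
t 11.80 p [0.666  0.0326 0.0845] yaw 1.6403 F [ 0.3 -0.6 -1.3] w 0.0461 g 14.9 j7 1.73
  units xyz(now) [0.03  0.048 0.116]  turn -0.003  units xyz(after turn) [0.03  0.048 0.116]
```

```bash
python3 -m crank '[[[0,0,0.08],0],[[0,0,0.06],0],[[0,0,0],0],[[0,0,0],0]]'; python3 -m crank '[[[0,0,0.03],0],[[0,0,0],0],[[0,0,0],0]]'
```

```text
time: 12.3
ee_pos: [0.6654, 0.0328, 0.0792]
eef_rot: [-0.035, 0.999, 0.0, 0.0]
ft_force: [-0.4, -0.0, -1.3]
width: 0.0461
grip_force: 14.9
time: 12.68
ee_pos: [0.6654, 0.0328, 0.0782]
eef_rot: [-0.035, 0.999, 0.0, -0.0]
ft_force: [0.5, -0.7, -1.2]
width: 0.0462
grip_force: 14.9
```

```bash
python3 -m crank '[[[0,0,0.04],0],[[0,0,0],0],[[0,0,0],0]]'; python3 -m crank '[[[0,0,0.04],0],[[0,0,0],0],[[0,0,0],0]]'
```

```text
time: 13.05
ee_pos: [0.6655, 0.0328, 0.0779]
eef_rot: [-0.035, 0.999, 0.0, 0.0]
ft_force: [-3.4, -0.6, 5.9]
width: 0.046
grip_force: 14.9
time: 13.42
ee_pos: [0.6655, 0.0328, 0.0778]
eef_rot: [-0.035, 0.999, 0.0, 0.0]
ft_force: [-8.2, -0.5, 15.3]
width: 0.0458
grip_force: 14.9
```

```bash
python3 -m crank '[[[0,0,-0.05],0],[[0,0,0],0],[[0,0,-0.5],0],[[0,0,-1],0],[[0,0,-1],0],[[0,0,-0.8],0],[[0,0,0],0.5]]' 0.78
python3 -c "
from h import *
go(.579,-.345,.014,np.pi/2-.0)
im=vision.camera('top')[:,:,::-1]; crop(im,230,150,510,320,2,'pics/t5.png')"
```

```text
time: 14.3
ee_pos: [0.6667, 0.0325, 0.1798]
eef_rot: [0.001, 1.0, 0.0, 0.002]
ft_force: [0.9, -0.3, -0.6]
width: 0.0679
grip_force: 0.0
t 14.30 p [0.6667 0.0325 0.1798] yaw 1.5696 F [ 0.9 -0.3 -0.6] w 0.0679 g 0.0 j7 1.63
  units xyz(now) [  2.934 -12.589   5.506]  turn -0.008  units xyz(after turn) [  2.948 -12.586   5.506]
```

View pics/t5.png

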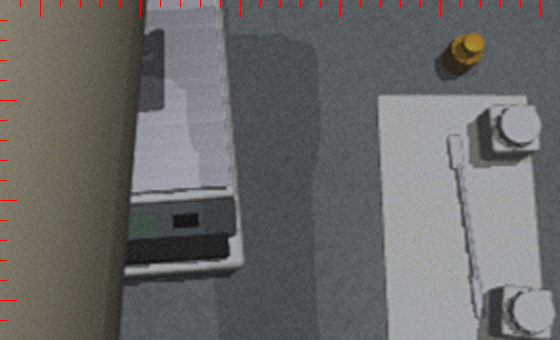

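The top view shows b2 at about (489,212) and b3 at about (495,305), both unmoved. Next I go to b2.

```bash
python3 -m crank '[[[0.23,-0.97,0],0],[[0.23,-0.97,0],0],[[0.23,-0.97,0],0],[[0.23,-0.97,0],0],[[0.23,-0.97,0],0],[[0.23,-0.97,0],0],[[0.23,-0.97,0],0],[[0.23,-0.97,0],0],[[0.23,-0.97,0.2],0],[[0.22,-0.97,0.5],0],[[0.22,-0.97,0.8],0],[[0.21,-0.96,0.8],0]]'; python3 -m crank '[[[0.22,-0.96,0.3],0],[[0,0,0],0],[[0,0,0],0]]'
python3 -c "
from h import *
go(.579,-.345,.014,np.pi/2-.0)"
```

```text
time: 15.85
ee_pos: [0.5838, -0.3171, 0.1072]
eef_rot: [-0.001, 1.0, -0.0, 0.0]
ft_force: [0.3, -0.2, -0.0]
width: 0.0677
grip_force: 0.0
time: 16.23
ee_pos: [0.5778, -0.3444, 0.0987]
eef_rot: [-0.001, 1.0, 0.0, 0.0]
ft_force: [-0.2, 0.8, 0.1]
width: 0.0678
grip_force: 0.0
t 16.23 p [ 0.5778 -0.3444  0.0987] yaw 1.5722 F [-0.2  0.8  0.1] w 0.0678 g 0.0 j7 2.29
  units xyz(now) [-0.038 -0.022  2.824]  turn 0.010  units xyz(after turn) [-0.038 -0.022  2.824]
```

```bash
python3 -m crank '[[[-0.04,-0.02,0.8],0],[[0,0,0.9],0],[[0,0,0.7],0],[[0,0,0.35],0],[[0,0,0.05],0],[[0,0,0],0]]'; python3 -m crank '[[[0,0,0],0],[[0,0,0],0],[[0,0,0],0],[[0,0,0],0]]' 0.4 15;  python3 -m crank '[[[0,0,-0.4],0],[[0,0,-0.8],0],[[0,0,-1],0],[[0,0,-1],0],[[0,0,-1],0],[[0,0,0],-0.5],[[0,0,0],0]]' 
python3 -c "
from h import *
go(.605,.0295,.081,np.pi/2+.07)"
```

```text
time: 16.98
ee_pos: [0.579, -0.3459, 0.0151]
eef_rot: [-0.0, 1.0, -0.0, 0.0]
ft_force: [-0.5, -0.4, 0.2]
width: 0.0676
grip_force: 0.0
time: 17.48
ee_pos: [0.5786, -0.3456, 0.0146]
eef_rot: [-0.0, 1.0, 0.0, 0.0]
ft_force: [0.3, -0.3, 2.2]
width: 0.0463
grip_force: 14.9
time: 18.35
ee_pos: [0.5786, -0.3456, 0.1411]
eef_rot: [-0.035, 0.999, 0.0, 0.0]
ft_force: [-0.2, 0.9, -2.0]
width: 0.046
grip_force: 14.9
t 18.35 p [ 0.5786 -0.3456  0.1411] yaw 1.6407 F [-0.2  0.9 -2. ] w 0.0460 g 14.9 j7 2.33
  units xyz(now) [-1.751 12.411  2.003]  turn -0.001  units xyz(after turn) [-1.752 12.411  2.003]
```

```bash
python3 -m crank '[[[-0.135,0.955,0],0],[[-0.135,0.955,0],0],[[-0.135,0.955,0],0],[[-0.135,0.955,0],0],[[-0.135,0.955,0],0],[[-0.135,0.955,0],0],[[-0.135,0.955,0],0],[[-0.135,0.955,0],0],[[-0.135,0.955,0],0],[[-0.135,0.955,0],0],[[-0.135,0.955,0],0],[[-0.135,0.955,0],0]]'; python3 -m crank '[[[-0.135,0.955,0],0],[[0,0,0.8],0],[[0,0,0.8],0],[[0,0,0.3],0],[[0,0,0.1],0],[[0,0,0],0],[[0,0,0],0]]'
python3 -c "
from h import *
go(.605,.0295,.0785,np.pi/2+.07)"
```

```text
time: 19.85
ee_pos: [0.6025, 0.0017, 0.1401]
eef_rot: [-0.034, 0.999, -0.0, -0.0]
ft_force: [-0.4, 0.3, -0.7]
width: 0.046
grip_force: 14.9
time: 20.72
ee_pos: [0.6054, 0.0296, 0.0811]
eef_rot: [-0.035, 0.999, 0.0, 0.001]
ft_force: [0.9, -0.4, -0.1]
width: 0.0457
grip_force: 14.9
t 20.73 p [0.6054 0.0296 0.0811] yaw 1.6408 F [ 0.9 -0.4 -0.1] w 0.0457 g 14.9 j7 1.70
  units xyz(now) [ 0.013 -0.004  0.088]  turn 0.000  units xyz(after turn) [ 0.013 -0.004  0.088]
```

```bash
python3 -m crank '[[[0,0,0.1],0],[[0,0,0.03],0],[[0,0,0],0],[[0,0,0],0]]'; python3 -m crank '[[[0,0,0],0],[[0,0,0],0],[[0,0,-0.5],0],[[0,0,-1],0],[[0,0,-1],0],[[0,0,-0.8],0],[[0,0,0],0.8],[[0,0,0],0.4]]' 0.78
python3 -c "
from h import *
go(.405,-.344,.09,np.pi/2-.09)
im=vision.camera('top')[:,:,::-1]; crop(im,410,190,510,335,3,'pics/t6.png')"
```

```text
time: 21.22
ee_pos: [0.6053, 0.0297, 0.0775]
eef_rot: [-0.035, 0.999, 0.0, 0.0]
ft_force: [-1.8, -0.1, 8.1]
width: 0.0463
grip_force: 14.9
time: 22.22
ee_pos: [0.6052, 0.0296, 0.1769]
eef_rot: [0.05, 0.999, 0.0, 0.001]
ft_force: [-0.3, -0.1, 0.6]
width: 0.0678
grip_force: 0.0
t 22.23 p [0.6052 0.0296 0.1769] yaw 1.4707 F [-0.3 -0.1  0.6] w 0.0678 g 0.0 j7 1.50
  units xyz(now) [  5.401 -13.06    2.88 ]  turn -0.072  units xyz(after turn) [  5.533 -13.005   2.88 ]
```

View pics/t6.png

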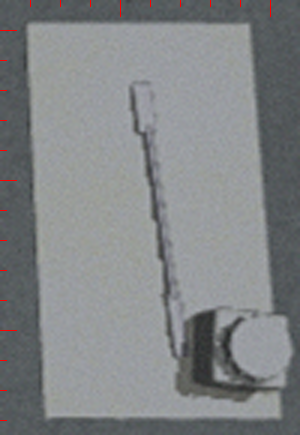

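b3's cap is at about (496.7,306), unmoved. The spatula tip lies just beside it, well below the fingertip height. Next I go to b3.

```bash
python3 -m crank '[[[0.4,-0.93,0],-0.07],[[0.4,-0.93,0],0],[[0.4,-0.93,0],0],[[0.4,-0.93,0],0],[[0.4,-0.93,0],0],[[0.4,-0.93,0],0],[[0.4,-0.93,0],0],[[0.4,-0.93,0],0],[[0.4,-0.93,0],0],[[0.39,-0.93,0.3],0],[[0.39,-0.93,0.5],0],[[0.39,-0.93,0.7],0]]'; python3 -m crank '[[[0.39,-0.93,0.7],0],[[0.39,-0.93,0.5],0],[[0,0,0],0],[[0,0,0],0]]'
python3 -c "
from h import *
go(.405,-.344,.0145,np.pi/2-.09)"
```

```text
time: 23.78
ee_pos: [0.4329, -0.2923, 0.1311]
eef_rot: [0.043, 0.999, -0.0, 0.001]
ft_force: [-0.2, 0.6, -0.3]
width: 0.068
grip_force: 0.0
time: 24.28
ee_pos: [0.4052, -0.3445, 0.095]
eef_rot: [0.043, 0.999, 0.0, 0.0]
ft_force: [0.8, 1.1, 1.1]
width: 0.0676
grip_force: 0.0
t 24.27 p [ 0.4052 -0.3445  0.095 ] yaw 1.4840 F [0.8 1.1 1.1] w 0.0676 g 0.0 j7 2.32
  units xyz(now) [0.01  0.015 2.684]  turn 0.023  units xyz(after turn) [0.01  0.015 2.684]
```

```bash
python3 -m crank '[[[0,0.02,0.8],0],[[0,0,0.9],0],[[0,0,0.7],0],[[0,0,0.2],0],[[0,0,0.05],0],[[0,0,0],0]]'; python3 -m crank '[[[0,0,0],0],[[0,0,0],0],[[0,0,0],0],[[0,0,0],0]]' 0.4 15;  python3 -m crank '[[[0,0,-0.4],0],[[0,0,-0.8],0],[[0,0,-1],0],[[0,0,-1],0],[[0,0,-1],0],[[0,0,0],-0.6],[[0,0,0],-0.52],[[0,0,0],0]]' 
python3 -c "
from h import *
go(.545,.0255,.081,np.pi/2+.07)"
```

```text
time: 25.02
ee_pos: [0.4054, -0.3443, 0.0158]
eef_rot: [0.043, 0.999, -0.0, 0.001]
ft_force: [-1.2, 0.4, -0.8]
width: 0.0678
grip_force: 0.0
time: 25.52
ee_pos: [0.4048, -0.3441, 0.015]
eef_rot: [0.044, 0.999, 0.0, 0.0]
ft_force: [-1.6, 1.5, 3.6]
width: 0.0459
grip_force: 14.9
time: 26.52
ee_pos: [0.4045, -0.3443, 0.1414]
eef_rot: [-0.034, 0.999, -0.0, 0.0]
ft_force: [0.7, 0.3, -1.0]
width: 0.046
grip_force: 14.9
t 26.52 p [ 0.4045 -0.3443  0.1414] yaw 1.6388 F [ 0.7  0.3 -1. ] w 0.0460 g 14.9 j7 2.42
  units xyz(now) [-5.509 11.98   2.016]  turn -0.014  units xyz(after turn) [-5.532 11.969  2.016]
```

```bash
python3 -m crank '[[[-0.425,0.922,0],-0.01],[[-0.425,0.922,0],0],[[-0.425,0.922,0],0],[[-0.425,0.922,0],0],[[-0.425,0.922,0],0],[[-0.425,0.922,0],0],[[-0.425,0.922,0],0],[[-0.425,0.922,0],0],[[-0.425,0.922,0],0],[[-0.425,0.922,0],0],[[-0.425,0.922,0],0],[[-0.425,0.922,0],0]]'; python3 -m crank '[[[-0.425,0.922,0],0],[[0,0,0.8],0],[[0,0,0.8],0],[[0,0,0.3],0],[[0,0,0.1],0],[[0,0,0],0],[[0,0,0],0]]'
python3 -c "
from h import *
go(.545,.0255,.0785,np.pi/2+.07)"
```

```text
time: 28.02
ee_pos: [0.5343, -0.0016, 0.1411]
eef_rot: [-0.034, 0.999, -0.0, 0.0]
ft_force: [-0.2, 0.4, -1.6]
width: 0.0459
grip_force: 14.9
time: 28.9
ee_pos: [0.5453, 0.0262, 0.0817]
eef_rot: [-0.035, 0.999, 0.0, 0.001]
ft_force: [-0.5, 0.0, -1.4]
width: 0.046
grip_force: 14.9
t 28.90 p [0.5453 0.0262 0.0817] yaw 1.6407 F [-0.5  0.  -1.4] w 0.0460 g 14.9 j7 1.66
  units xyz(now) [ 0.012 -0.022  0.107]  turn -0.000  units xyz(after turn) [ 0.012 -0.022  0.107]
```

```bash
python3 -m crank '[[[0,0,0.1],0],[[0,0,0.04],0],[[0,0,0],0],[[0,0,0],0]]'; python3 -m crank '[[[0,0,0],0],[[0,0,0],0],[[0,0,-0.5],0],[[0,0,-1],0],[[0,0,-1],0],[[0.5,0,-0.8],0],[[1,0,0],0],[[1,0,0],0],[[0.5,0,0],0],[[0,0,0],0]]' 0.78
python3 -c "
from h import *
go(.455,.018,.075,np.pi/2+.073)
im=vision.camera('side')[:,:,::-1]; crop(im,230,150,430,310,4,'pics/s6.png')
for x,y in((.665,.034),(.605,.0295),(.545,.0255)): print(px((x,y,.119),'side').round(1))
"
```

```text
time: 29.4
ee_pos: [0.5453, 0.0262, 0.078]
eef_rot: [-0.035, 0.999, 0.0, 0.0]
ft_force: [-4.5, 0.7, 12.8]
width: 0.046
grip_force: 14.9
time: 30.65
ee_pos: [0.4549, 0.0198, 0.1767]
eef_rot: [-0.035, 0.999, 0.001, 0.001]
ft_force: [-0.0, 0.3, 0.0]
width: 0.0679
grip_force: 0.0
t 30.65 p [0.4549 0.0198 0.1767] yaw 1.6410 F [-0.   0.3  0. ] w 0.0679 g 0.0 j7 1.49
  units xyz(now) [ 0.004 -0.066  3.39 ]  turn -0.020  units xyz(after turn) [ 0.005 -0.066  3.39 ]
[354.9 193. ]
[332.5 204.3]
[308.9 216.1]
```

View pics/s6.png

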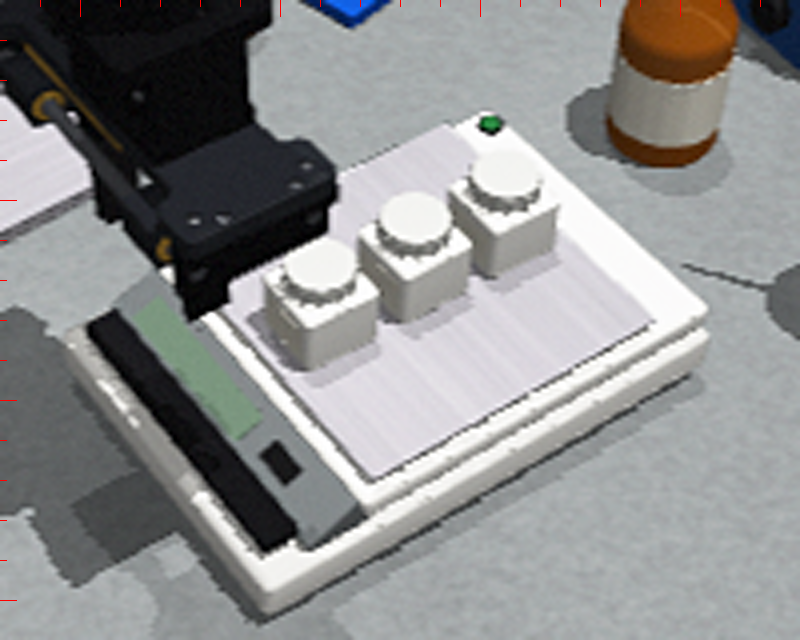

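All three bottles stand on the pan, with caps at (310,216), (333,204) and (356,193) against predictions of (309,216), (332.5,204) and (355,193). Next I press the bar again.

```bash
python3 -m crank '[[[0.08,-0.07,0.8],-0.02],[[0,0,1],0],[[0,0,1],0],[[0,0,0.5],0],[[0,0,0.2],0],[[0,0,0],0],[[0,0,0],0]]' 0 10
python3 -c "
from h import *
go(.4535,.0175,.046,np.pi/2+.073)"
```

```text
time: 31.58
ee_pos: [0.4535, 0.0177, 0.0716]
eef_rot: [-0.037, 0.999, 0.0, 0.001]
ft_force: [-0.2, -0.1, -0.2]
width: 0.0057
grip_force: 0.0
t 31.57 p [0.4535 0.0177 0.0716] yaw 1.6438 F [-0.2 -0.1 -0.2] w 0.0057 g 0.0 j7 1.57
  units xyz(now) [ 0.001 -0.008  0.852]  turn 0.000  units xyz(after turn) [ 0.001 -0.008  0.852]
```

```bash
python3 -m crank '[[[0,0,0.3],0],[[0,0,0.2],0],[[0,0,0.1],0],[[0,0,0.1],0],[[0,0,0.1],0],[[0,0,0],0],[[0,0,0],0]]'; python3 -m crank '[[[0,0,0.07],0],[[0,0,0.04],0],[[0,0,0],0],[[0,0,0],0],[[0,0,0],0],[[0,0,0],0]]'; python3 -c "
from h import *
print(sensors.read_state()['torque'])"
```

```text
time: 32.45
ee_pos: [0.4525, 0.0175, 0.0467]
eef_rot: [-0.036, 0.999, 0.0, -0.0]
ft_force: [-3.8, -0.3, 4.9]
width: 0.0004
grip_force: 2.6
time: 33.2
ee_pos: [0.4527, 0.0175, 0.0447]
eef_rot: [-0.036, 0.999, 0.001, -0.0]
ft_force: [-13.5, -1.7, 28.2]
width: 0.0006
grip_force: 15.1
[-0.34696901  2.93227594 -0.00429581]
```

```bash
python3 -m crank '[[[0,0,-0.2],0],[[0,0,-0.5],0],[[0,0,-1],0],[[0,0,-1],0],[[0,0,-1],0],[[0,0,-1],0],[[0,0,0],0],[[0,0,0],0]]' 0.78
python3 -c "
from h import *
im=vision.camera('top')[:,:,::-1]; crop(im,100,140,360,340,3,'pics/t7.png')
go(.545,.0257,.083,np.pi/2+.07)
for x,y in((.665,.034),(.605,.0295),(.545,.0255)): print(px((x,y,.119)).round(1))"
```

```text
time: 34.2
ee_pos: [0.4527, 0.0176, 0.1843]
eef_rot: [-0.037, 0.999, 0.0, 0.0]
ft_force: [-0.3, 0.1, -0.6]
width: 0.0663
grip_force: 0.0
t 34.25 p [0.4524 0.0175 0.1839] yaw 1.6439 F [-0.  -0.3 -0.2] w 0.0667 g 0.0 j7 1.48
  units xyz(now) [-3.1    0.047  3.361]  turn 0.022  units xyz(after turn) [-3.1    0.056  3.361]
[286.3 154.7]
[288.6 187.3]
[290.6 220.8]
```

View pics/t7.png

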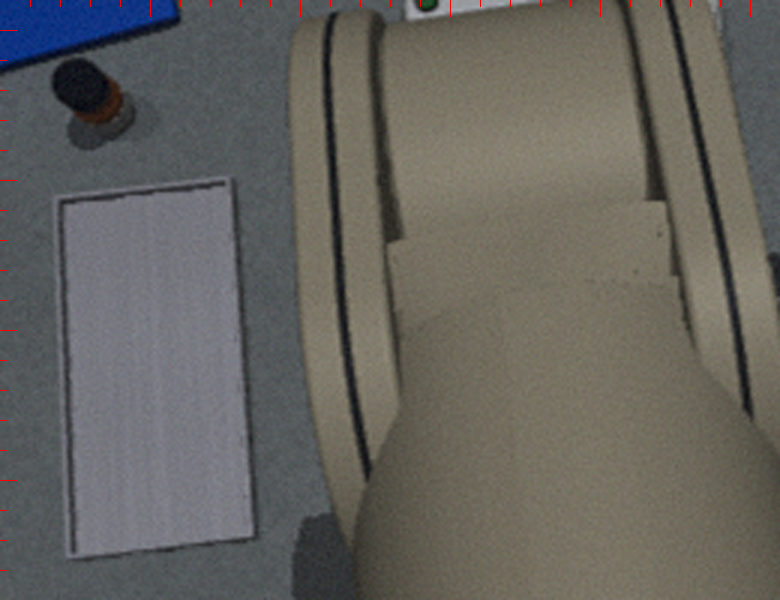

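The arm covers the balance, but the tray is clear, with outer corners in 3x coordinates at (55,197), (233,177), (256,540) and (67,559). I'll refine the tray pose with both cameras.

```bash
python3 -c "
from h import *
S=[(.118,.058),(.118,-.058),(-.118,-.058),(-.118,.058)]
p=[(100+u/3,140+v/3) for u,v in((55,197),(233,177),(256,540),(67,559))]
o=fit(p,S,.010,(.5,.3,.1)); print(o)
im=cv2.imread('pics/side0.png')
x=o[0]; c,s=np.cos(x[2]),np.sin(x[2])
for a,b in S: print(px((x[0]+c*a-s*b,x[1]+s*a+c*b,.01),'side').round(1))
crop(im,175,145,300,225,6,'pics/s7.png')"
```

```text
(array([0.49275477, 0.29789994, 0.11419173]), np.float64(0.5329014003256134))
[262.8 155.5]
[287.9 178.9]
[206.  219.9]
[183.  192.5]
```

View pics/s7.png

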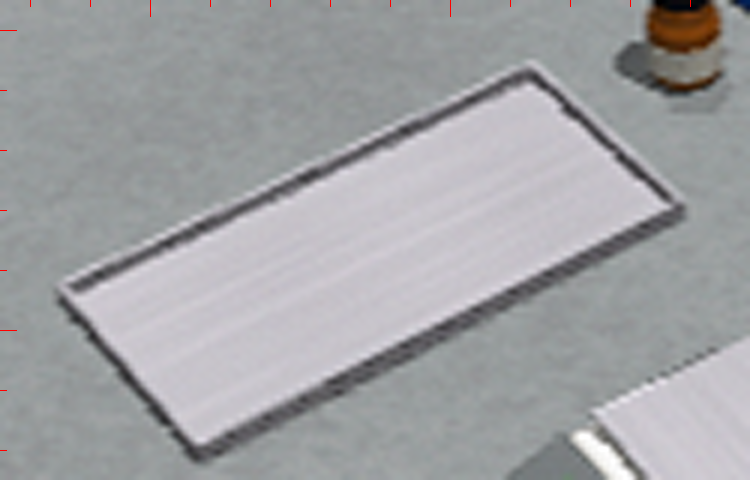

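The tray's side view corners agree with the fit, apart from the same +1.5 px bias that camera shows everywhere. Next I pick b3 off the pan.

```bash
python3 -m crank '[[[-1,0.02,0],0.02],[[-1,0.02,0],0],[[-1,0.02,0.2],0],[[-0.1,0,0.8],0],[[0,0,0.9],0],[[0,0,0.9],0],[[0,0,0.5],0],[[0,0,0.15],0],[[0,0,0],0]]'
python3 -c "
from h import *
go(.545,.0257,.0785,np.pi/2+.07)"
```

```text
time: 35.38
ee_pos: [0.5457, 0.0259, 0.0813]
eef_rot: [-0.035, 0.999, 0.0, 0.0]
ft_force: [-0.6, -0.2, 0.7]
width: 0.0678
grip_force: 0.0
t 35.38 p [0.5457 0.0259 0.0813] yaw 1.6409 F [-0.6 -0.2  0.7] w 0.0678 g 0.0 j7 1.67
  units xyz(now) [ 0.023 -0.006  0.092]  turn 0.001  units xyz(after turn) [ 0.023 -0.006  0.092]
```

```bash
python3 -m crank '[[[0.02,0,0.03],0],[[0,0,0],0],[[0,0,0],0],[[0,0,0],0]]' 0.4 15;  python3 -m crank '[[[0,0,-0.4],0],[[0,0,-0.8],0],[[0,0,-0.8],0],[[0,0,0],-0.3],[[0,0,0],0],[[0,0,0],0]]' 
python3 -c "
from h import *
go(.5416,.2771,.022,np.pi/2+.112)"
```

```text
time: 35.88
ee_pos: [0.545, 0.026, 0.0804]
eef_rot: [-0.035, 0.999, 0.0, 0.0]
ft_force: [-0.9, 0.6, 4.4]
width: 0.0459
grip_force: 15.0
time: 36.62
ee_pos: [0.5446, 0.0259, 0.14]
eef_rot: [-0.056, 0.998, -0.0, -0.0]
ft_force: [-0.0, 0.0, -1.6]
width: 0.0461
grip_force: 15.0
t 36.62 p [0.5446 0.0259 0.14  ] yaw 1.6820 F [-0.   0.  -1.6] w 0.0461 g 15.0 j7 1.67
  units xyz(now) [-0.83   8.333  3.932]  turn -0.005  units xyz(after turn) [-0.837  8.332  3.932]
```

```bash
python3 -m crank '[[[-0.092,0.926,0],0],[[-0.092,0.926,0],0],[[-0.092,0.926,0],0],[[-0.092,0.926,0],0],[[-0.092,0.926,0],0],[[-0.092,0.926,0],0],[[-0.092,0.926,0],0],[[-0.092,0.926,0],0],[[-0.092,0.926,0],0],[[0,0,1],0],[[0,0,1],0],[[0,0,0.8],0]]' 
python3 -m crank '[[[0,0,0.6],0],[[0,0,0.3],0],[[0,0,0.15],0],[[0,0,0],0],[[0,0,0],0]]' 
python3 -c "
from h import *
go(.5416,.2771,.0184,np.pi/2+.112)"
```

```text
time: 38.12
ee_pos: [0.541, 0.2769, 0.0545]
eef_rot: [-0.056, 0.998, -0.0, -0.001]
ft_force: [-0.4, -0.2, -0.3]
width: 0.0458
grip_force: 15.0
time: 38.75
ee_pos: [0.542, 0.2774, 0.0253]
eef_rot: [-0.056, 0.998, 0.0, 0.0]
ft_force: [0.4, -0.8, -1.1]
width: 0.046
grip_force: 15.0
t 38.75 p [0.542  0.2774 0.0253] yaw 1.6829 F [ 0.4 -0.8 -1.1] w 0.0460 g 15.0 j7 1.31
  units xyz(now) [ 0.014 -0.009  0.228]  turn 0.001  units xyz(after turn) [ 0.014 -0.009  0.228]
```

```bash
python3 -m crank '[[[0,0,0.15],0],[[0,0,0.05],0],[[0,0,0],0],[[0,0,0],0]]'; python3 -m crank '[[[0,0,0.04],0],[[0,0,0],0],[[0,0,0],0]]'
```

```text
time: 39.25
ee_pos: [0.5416, 0.2772, 0.0185]
eef_rot: [-0.056, 0.998, 0.0, 0.0]
ft_force: [-0.2, 0.2, -0.6]
width: 0.0456
grip_force: 15.0
time: 39.62
ee_pos: [0.5416, 0.2772, 0.0183]
eef_rot: [-0.056, 0.998, 0.0, -0.0]
ft_force: [-4.8, -1.9, 10.9]
width: 0.0459
grip_force: 15.0
```

```bash
python3 -m crank '[[[0,0,-0.025],0],[[0,-0.05,0],0],[[0,-0.05,0],0],[[0,0,0],0],[[0,0,0],0]]'; python3 -m crank '[[[0,-0.05,0],0],[[0,0,0],0],[[0,0,0],0]]';python3 -m crank '[[[0,-0.05,0],0],[[0,0,0],0],[[0,0,0],0]]'; python3 -m crank '[[[0,-0.05,0],0],[[0,0,0],0],[[0,0,0],0]]'
```

```text
time: 40.25
ee_pos: [0.5422, 0.2746, 0.0184]
eef_rot: [-0.056, 0.998, 0.0, 0.0]
ft_force: [-0.3, 2.9, 4.9]
width: 0.0456
grip_force: 15.0
time: 40.62
ee_pos: [0.5423, 0.2732, 0.0184]
eef_rot: [-0.056, 0.998, 0.0, 0.0]
ft_force: [-0.3, 5.2, 5.0]
width: 0.0466
grip_force: 14.9
time: 41.0
ee_pos: [0.5422, 0.2731, 0.0184]
eef_rot: [-0.057, 0.998, 0.001, 0.0]
ft_force: [-0.4, 8.1, 4.2]
width: 0.0455
grip_force: 14.9
time: 41.38
ee_pos: [0.542, 0.2728, 0.0185]
eef_rot: [-0.057, 0.998, 0.002, 0.0]
ft_force: [-1.9, 10.0, 3.9]
width: 0.0456
grip_force: 15.0
```

```bash
python3 -m crank '[[[0,0.07,0],0],[[0,0,0],0]]'; python3 -m crank '[[[0,0,0],0],[[0,0,0],0],[[0,0,-0.5],0],[[0,0,-1],0],[[0,0,-1],0],[[0,0,-1],0],[[0,0,-1],0],[[0,0,0],0]]' 0.78
python3 -c "
from h import *
go(.6055,.0297,.0805,np.pi/2+.07)"
```

```text
time: 41.62
ee_pos: [0.542, 0.273, 0.0184]
eef_rot: [-0.057, 0.998, 0.001, 0.0]
ft_force: [-0.9, 5.8, 5.8]
width: 0.0459
grip_force: 15.0
time: 42.62
ee_pos: [0.5437, 0.2719, 0.1565]
eef_rot: [-0.056, 0.998, 0.001, 0.002]
ft_force: [0.5, -0.2, -0.1]
width: 0.0679
grip_force: 0.0
t 42.62 p [0.5437 0.2719 0.1565] yaw 1.6821 F [ 0.5 -0.2 -0.1] w 0.0679 g 0.0 j7 1.27
  units xyz(now) [-1.141 -8.257  2.52 ]  turn 0.296  units xyz(after turn) [-1.481 -8.203  2.52 ]
```

```bash
python3 -m crank '[[[0,0,0],0.296],[[-0.165,-0.911,0],0],[[-0.165,-0.911,0],0],[[-0.165,-0.911,0],0],[[-0.165,-0.911,0],0],[[-0.165,-0.911,0],0],[[-0.165,-0.911,0],0],[[-0.165,-0.911,0],0],[[-0.165,-0.911,0],0],[[-0.165,-0.911,0],0],[[0,0,0],0],[[0,0,0],0]]'
python3 -c "
from h import *
go(.6055,.0297,.0805,np.pi/2+.07)
cv2.imwrite('pics/side8.png',vision.camera('side')[:,:,::-1])
im=cv2.imread('pics/side8.png')
a=im[120:310,170:420]; cv2.imwrite('pics/s8.png',cv2.resize(a,None,fx=3,fy=3,interpolation=cv2.INTER_CUBIC))"
```

```text
time: 44.12
ee_pos: [0.6036, 0.0302, 0.1527]
eef_rot: [-0.036, 0.999, 0.0, -0.0]
ft_force: [-0.3, 0.4, -0.4]
width: 0.0683
grip_force: 0.0
t 44.12 p [0.6036 0.0302 0.1527] yaw 1.6419 F [-0.3  0.4 -0.4] w 0.0683 g 0.0 j7 1.67
  units xyz(now) [-0.064 -0.023  2.408]  turn 0.008  units xyz(after turn) [-0.064 -0.023  2.408]
```

View pics/s8.png

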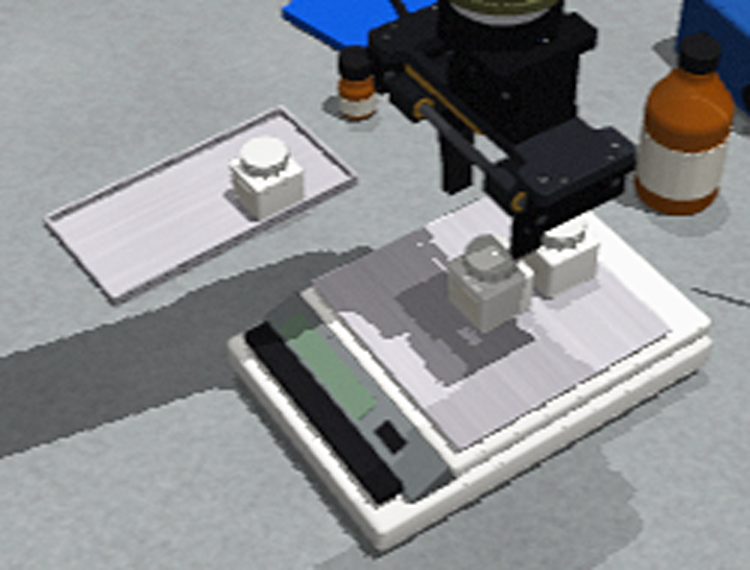

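b3 stands upright against the tray's right wall. b2, at about (333,206), and b1 are still on the pan where I put them. That was my last allowed picture, so further checks are numeric. Next I pick b2.

```bash
python3 -m crank '[[[-0.06,-0.02,0.8],0],[[0,0,0.8],0],[[0,0,0.5],0],[[0,0,0.2],0],[[0,0,0.06],0],[[0,0,0],0],[[0,0,0],0]]';  python3 -m crank '[[[0,0,0],0],[[0,0,0],0],[[0,0,0],0],[[0,0,0],0]]' 0.4 15;  python3 -m crank '[[[0,0,-0.4],0],[[0,0,-0.8],0],[[0,0,-0.8],0],[[0,0,0],-0.3],[[0,0,0],0],[[0,0,0],0]]' 
python3 -c "
from h import *
go(.4963-.005-.0004,.2679-.0006+.004,.024,np.pi/2+.112)"
```

```text
time: 45.05
ee_pos: [0.6062, 0.0291, 0.0829]
eef_rot: [-0.035, 0.999, 0.0, 0.0]
ft_force: [0.2, 0.2, -0.5]
width: 0.0679
grip_force: 0.0
time: 45.55
ee_pos: [0.6059, 0.0292, 0.0823]
eef_rot: [-0.035, 0.999, 0.0, 0.0]
ft_force: [-0.1, 0.6, 0.9]
width: 0.0461
grip_force: 14.9
time: 46.3
ee_pos: [0.6057, 0.0291, 0.1423]
eef_rot: [-0.056, 0.998, 0.0, -0.0]
ft_force: [-0.6, -0.6, -1.5]
width: 0.0464
grip_force: 14.9
t 46.30 p [0.6057 0.0291 0.1423] yaw 1.6825 F [-0.6 -0.6 -1.5] w 0.0464 g 14.9 j7 1.72
  units xyz(now) [2.901 8.45  3.943]  turn -0.002  units xyz(after turn) [2.898 8.451 3.943]
```

```bash
python3 -m crank '[[[0.322,0.939,0],0],[[0.322,0.939,0],0],[[0.322,0.939,0],0],[[0.322,0.939,0],0],[[0.322,0.939,0],0],[[0.322,0.939,0],0],[[0.322,0.939,0],0],[[0.322,0.939,0],0],[[0.322,0.939,0],0],[[0,0,0.5],0],[[0,0,0.8],0],[[0,0,0.8],0]]' 
python3 -m crank '[[[0,0,0.8],0],[[0,0,0.6],0],[[0,0,0.2],0],[[0,0,0],0],[[0,0,0],0]]' 
python3 -c "
from h import *
go(.491,.2713,.0203,np.pi/2+.112)"
```

```text
time: 47.8
ee_pos: [0.4911, 0.2703, 0.0781]
eef_rot: [-0.056, 0.998, -0.0, -0.0]
ft_force: [0.1, 0.4, -1.8]
width: 0.0458
grip_force: 14.9
time: 48.42
ee_pos: [0.4915, 0.2716, 0.0321]
eef_rot: [-0.056, 0.998, 0.0, 0.001]
ft_force: [0.4, 0.2, -1.0]
width: 0.046
grip_force: 14.9
t 48.42 p [0.4915 0.2716 0.0321] yaw 1.6834 F [ 0.4  0.2 -1. ] w 0.0460 g 14.9 j7 1.25
  units xyz(now) [ 0.018 -0.008  0.393]  turn 0.004  units xyz(after turn) [ 0.018 -0.008  0.393]
```

```bash
python3 -m crank '[[[0,0,0.2],0],[[0,0,0.1],0],[[0,0,0],0],[[0,0,0],0]]'; python3 -m crank '[[[0,0,0.05],0],[[0,0,0],0],[[0,0,0],0]]'
```

```text
time: 48.92
ee_pos: [0.491, 0.2713, 0.0224]
eef_rot: [-0.056, 0.998, 0.0, 0.0]
ft_force: [0.4, -0.5, -1.7]
width: 0.0458
grip_force: 14.9
time: 49.3
ee_pos: [0.491, 0.2713, 0.0208]
eef_rot: [-0.056, 0.998, 0.0, 0.0]
ft_force: [-0.2, -0.0, -1.5]
width: 0.0463
grip_force: 14.9
```

```bash
python3 -m crank '[[[0,0,0.03],0],[[0,0,0],0],[[0,-0.06,0],0],[[0,-0.06,0],0],[[0,0,0],0],[[0,0,0],0]]'; python3 -m crank '[[[0,-0.04,0],0],[[0,0,0],0],[[0,0,0],0]]'; python3 -m crank '[[[0,-0.04,0],0],[[0,0,0],0],[[0,0,0],0]]'
```

```text
time: 50.05
ee_pos: [0.4917, 0.2682, 0.0203]
eef_rot: [-0.056, 0.998, 0.0, 0.0]
ft_force: [0.1, 3.1, 5.3]
width: 0.0459
grip_force: 14.9
time: 50.42
ee_pos: [0.4918, 0.2671, 0.0203]
eef_rot: [-0.056, 0.998, 0.0, 0.0]
ft_force: [-0.5, 3.3, 5.5]
width: 0.0461
grip_force: 14.9
time: 50.8
ee_pos: [0.4919, 0.2669, 0.0203]
eef_rot: [-0.057, 0.998, 0.001, 0.001]
ft_force: [0.1, 7.2, 4.1]
width: 0.0461
grip_force: 14.9
```

```bash
python3 -m crank '[[[0,0.03,0],0],[[-0.06,0,0],0],[[-0.06,0,0],0],[[0,0,0],0],[[0,0,0],0]]'; python3 -m crank '[[[-0.04,0,0],0],[[0,0,0],0],[[0,0,0],0]]'; python3 -m crank '[[[-0.04,0,0],0],[[0,0,0],0],[[0,0,0],0]]'; python3 -m crank '[[[-0.04,0,0],0],[[0,0,0],0],[[0,0,0],0]]'
```

```text
time: 51.42
ee_pos: [0.4931, 0.267, 0.0201]
eef_rot: [-0.057, 0.998, 0.0, -0.002]
ft_force: [-10.1, 1.3, 16.1]
width: 0.0461
grip_force: 15.0
time: 51.8
ee_pos: [0.4938, 0.2671, 0.02]
eef_rot: [-0.057, 0.998, -0.0, -0.002]
ft_force: [-13.3, 0.5, 16.8]
width: 0.0457
grip_force: 15.0
time: 52.18
ee_pos: [0.4946, 0.2672, 0.0199]
eef_rot: [-0.057, 0.998, -0.0, -0.003]
ft_force: [-14.7, 1.0, 16.7]
width: 0.0462
grip_force: 15.0
time: 52.55
ee_pos: [0.496, 0.2674, 0.0198]
eef_rot: [-0.057, 0.998, -0.0, -0.003]
ft_force: [-13.4, 0.9, 14.7]
width: 0.0459
grip_force: 15.0
```

```bash
python3 -m crank '[[[0,0,-0.04],0],[[0,0,0],0],[[0,0,0],0]]'; python3 -m crank '[[[-0.03,0,0],0],[[0,0,0],0],[[0,0,0],0]]'; python3 -m crank '[[[-0.03,0,0],0],[[0,0,0],0],[[0,0,0],0]]'
```

```text
time: 52.92
ee_pos: [0.497, 0.2675, 0.0203]
eef_rot: [-0.057, 0.998, -0.0, -0.001]
ft_force: [-4.5, 3.9, 0.4]
width: 0.0459
grip_force: 15.0
time: 53.3
ee_pos: [0.4978, 0.2676, 0.0201]
eef_rot: [-0.057, 0.998, -0.0, -0.001]
ft_force: [-4.0, 4.8, -1.4]
width: 0.0458
grip_force: 15.0
time: 53.68
ee_pos: [0.4984, 0.2677, 0.0201]
eef_rot: [-0.057, 0.998, -0.0, -0.002]
ft_force: [-4.9, 4.3, -0.5]
width: 0.0459
grip_force: 15.0
```

```bash
python3 -m crank '[[[0.03,0.03,0],0],[[0,0,0],0],[[0,0,0],0]]'; python3 -m crank '[[[0,0,0],0],[[0,0,0],0],[[0,0,-0.5],0],[[0,0,-1],0],[[0,0,-1],0],[[0,0,-1],0],[[0,0,-1],0],[[0,0,0],0]]' 0.78
python3 -c "
from h import *
go(.6658,.0328,.0805,np.pi/2+.07)"
```

```text
time: 54.05
ee_pos: [0.499, 0.2678, 0.0207]
eef_rot: [-0.056, 0.998, -0.0, -0.001]
ft_force: [-2.8, 2.2, -1.6]
width: 0.0459
grip_force: 15.0
time: 55.05
ee_pos: [0.5011, 0.2685, 0.1596]
eef_rot: [-0.056, 0.998, 0.002, 0.002]
ft_force: [-0.1, 0.1, -1.0]
width: 0.0678
grip_force: 0.0
t 55.05 p [0.5011 0.2685 0.1596] yaw 1.6829 F [-0.1  0.1 -1. ] w 0.0678 g 0.0 j7 1.21
  units xyz(now) [-4.565 -8.429  2.636]  turn 0.302  units xyz(after turn) [-4.916 -8.229  2.636]
```

```bash
python3 -m crank '[[[0,0,0],0.302],[[-0.49,-0.823,0],0],[[-0.49,-0.823,0],0],[[-0.49,-0.823,0],0],[[-0.49,-0.823,0],0],[[-0.49,-0.823,0],0],[[-0.49,-0.823,0],0],[[-0.49,-0.823,0],0],[[-0.49,-0.823,0],0],[[-0.49,-0.823,0],0],[[-0.49,-0.823,0],0],[[0,0,0],0]]'
cat >> h.py <<'E'
def caps(name,z,box,thr=None):
    "find bright near-circular cap blobs inside box of the picture; world centre at height z"
    im=vision.camera(name); g=cv2.cvtColor(im,cv2.COLOR_RGB2GRAY); u0,v0,u1,v1=box
    s=cv2.resize(g[v0:v1,u0:u1],None,fx=6,fy=6,interpolation=cv2.INTER_CUBIC); cv2.imwrite(f"pics/{name}_last.png",im[:,:,::-1])
    c=cv2.HoughCircles(cv2.GaussianBlur(s,(0,0),3),cv2.HOUGH_GRADIENT_ALT,1.5,60,param1=120,param2=.6,minRadius=45,maxRadius=75)
    for x,y,R in ([] if c is None else c[0]):
        q=(u0+(x-2.5)/6,v0+(y-2.5)/6); print(name,np.round(q,1),"r",round(R/6,1),w(*q,z,name).round(4))
E
python3 -c "
from h import *
go(.6658,.0328,.0805,np.pi/2+.07)
caps('top',.057,(110,190,200,335)); caps('side',.057,(180,130,300,230))
for x,y in((.542,.273),(.498,.268)): print(px((x,y,.057)).round(1),px((x,y,.057),'side').round(1))"
```

```text
time: 56.55
ee_pos: [0.6638, 0.0289, 0.1558]
eef_rot: [-0.033, 0.999, -0.001, -0.0]
ft_force: [-0.4, -0.7, -0.1]
width: 0.0678
grip_force: 0.0
t 56.55 p [0.6638 0.0289 0.1558] yaw 1.6374 F [-0.4 -0.7 -0.1] w 0.0678 g 0.0 j7 1.71
  units xyz(now) [-0.076  0.129  2.51 ]  turn -0.024  units xyz(after turn) [-0.077  0.129  2.51 ]
[157.4 230.7] [256.7 170.5]
[158.5 254.3] [241.1 177.9]
```

```bash
python3 -c "
from h import *
for n,b in(('top',(110,190,200,335)),('side',(180,130,300,230))):
  im=cv2.imread(f'pics/{n}_last.png'); o=cv2.imread(f'pics/{n}0.png'); u0,v0,u1,v1=b
  g=cv2.cvtColor(im,6)[v0:v1,u0:u1]; go_=cv2.cvtColor(o,6)[v0:v1,u0:u1]
  d=g.astype(int)-go_; print(n,'pct',np.percentile(go_,[50,90,99]),np.percentile(d,[1,50,95,99]),d.max())
  for t in (15,25,35):
    k,l,s,c=cv2.connectedComponentsWithStats((d>t).astype(np.uint8))
    print(t,[(s[i].tolist(),(c[i]+b[:2]).round(1).tolist()) for i in range(1,k) if s[i][4]>40])
"
```

```text
top pct [114. 125. 130.] [-71.  -5.  37.  57.] 83
15 [([55, 0, 35, 128, 2626], [188.8, 247.5]), ([38, 10, 27, 5, 48], [162.9, 201.9])]
25 [([67, 0, 23, 128, 2282], [189.9, 252.6])]
35 [([67, 10, 23, 117, 621], [186.9, 271.9]), ([75, 42, 15, 18, 81], [192.6, 240.1])]
side pct [156.   199.   205.01] [-82.  14.  18.  50.] 66
15 [([7, 29, 90, 60, 1156], [231.7, 186.5]), ([92, 42, 13, 13, 61], [276.9, 178.7]), ([90, 59, 30, 13, 76], [285.0, 195.2]), ([48, 65, 41, 22, 86], [250.3, 207.0]), ([93, 86, 27, 14, 124], [289.6, 222.4]), ([3, 88, 27, 12, 58], [195.3, 224.8])]
25 [([70, 35, 16, 11, 124], [257.7, 169.8]), ([54, 43, 16, 11, 132], [241.8, 177.5]), ([55, 43, 36, 19, 117], [253.8, 182.1])]
35 [([71, 36, 14, 10, 108], [257.8, 170.0]), ([54, 43, 16, 10, 124], [241.9, 177.5]), ([56, 43, 35, 19, 103], [253.5, 182.4])]
```

```bash
python3 -c "
from h import *
a=w(257.8-1.5,170,.057,'side');b=w(241.9-1.5,177.5,.057,'side'); d=a-b; print(a,b,np.hypot(*d[:2]),np.arctan2(d[1],d[0]))"
```

```text
[0.54203651 0.27500479 0.057     ] [0.49700739 0.27005219 0.057     ] 0.04530065566367872 0.1095462125805193
```

The caps are 45 mm apart at 0.11 rad, so the two bottles are close together and square. Next is b1.

```bash
python3 -m crank '[[[-0.04,0.13,0.8],-0.02],[[0,0,0.8],0],[[0,0,0.5],0],[[0,0,0.25],0],[[0,0,0.1],0],[[0,0,0],0],[[0,0,0],0]]';  python3 -m crank '[[[0,0,0],0],[[0,0,0],0],[[0,0,0],0],[[0,0,0],0]]' 0.4 15;  python3 -m crank '[[[0,0,-0.4],0],[[0,0,-0.8],0],[[0,0,-0.8],0],[[0,0,0],-0.3],[[0,0,0],0],[[0,0,0],0]]' 
python3 -c "
from h import *
go(.446,.2665,.026,np.pi/2+.112)"
```

```text
time: 57.52
ee_pos: [0.6648, 0.036, 0.0832]
eef_rot: [-0.037, 0.999, 0.0, 0.0]
ft_force: [1.3, -0.2, 0.2]
width: 0.068
grip_force: 0.0
time: 58.02
ee_pos: [0.6645, 0.0358, 0.0827]
eef_rot: [-0.037, 0.999, -0.0, 0.0]
ft_force: [0.8, -0.6, 1.0]
width: 0.0459
grip_force: 15.0
time: 58.78
ee_pos: [0.6642, 0.0362, 0.1425]
eef_rot: [-0.057, 0.998, 0.0, -0.0]
ft_force: [0.2, -0.0, -1.7]
width: 0.0459
grip_force: 15.0
t 58.77 p [0.6642 0.0362 0.1425] yaw 1.6852 F [ 0.2 -0.  -1.7] w 0.0459 g 15.0 j7 1.74
  units xyz(now) [6.347 8.457 3.888]  turn 0.017  units xyz(after turn) [6.368 8.442 3.888]
```

```bash
python3 -m crank '[[[0.579,0.767,0],0.017],[[0.579,0.767,0],0],[[0.579,0.767,0],0],[[0.579,0.767,0],0],[[0.579,0.767,0],0],[[0.579,0.767,0],0],[[0.579,0.767,0],0],[[0.579,0.767,0],0],[[0.579,0.767,0],0],[[0.579,0.767,0],0],[[0.579,0.767,0],0],[[0,0,0],0]]' 
python3 -m crank '[[[0,0,0.5],0],[[0,0,0.8],0],[[0,0,0.9],0],[[0,0,0.8],0],[[0,0,0.6],0],[[0,0,0.3],0],[[0,0,0],0],[[0,0,0],0]]' 
python3 -c "
from h import *
go(.446,.2665,.0207,np.pi/2+.112)"
```

```text
time: 60.28
ee_pos: [0.4444, 0.2678, 0.1424]
eef_rot: [-0.058, 0.998, 0.0, -0.0]
ft_force: [0.3, -0.1, -2.6]
width: 0.0458
grip_force: 15.0
time: 61.28
ee_pos: [0.4465, 0.2663, 0.0263]
eef_rot: [-0.056, 0.998, 0.0, 0.0]
ft_force: [-0.3, 0.2, -1.0]
width: 0.0459
grip_force: 15.0
t 61.27 p [0.4465 0.2663 0.0263] yaw 1.6835 F [-0.3  0.2 -1. ] w 0.0459 g 15.0 j7 1.19
  units xyz(now) [0.017 0.008 0.186]  turn 0.005  units xyz(after turn) [0.017 0.008 0.186]
```

```bash
python3 -m crank '[[[0,0,0.12],0],[[0,0,0.04],0],[[0,0,0],0],[[0,0,0],0]]'; python3 -m crank '[[[0,0,0.025],0],[[0,0,0],0],[[0,0,0],0]]'
```

```text
time: 61.78
ee_pos: [0.4461, 0.2661, 0.0209]
eef_rot: [-0.056, 0.998, 0.0, 0.0]
ft_force: [-0.1, -0.5, -1.5]
width: 0.0461
grip_force: 15.0
time: 62.15
ee_pos: [0.4461, 0.2661, 0.0206]
eef_rot: [-0.056, 0.998, 0.0, 0.0]
ft_force: [-2.3, -0.9, 7.0]
width: 0.0457
grip_force: 15.0
```

```bash
python3 -m crank '[[[0,0,-0.015],0],[[0,-0.06,0],0],[[0,-0.06,0],0],[[0,0,0],0],[[0,0,0],0]]'; python3 -m crank '[[[0,-0.04,0],0],[[0,0,0],0],[[0,0,0],0]]'; python3 -m crank '[[[0,-0.03,0],0],[[0,0,0],0],[[0,0,0],0]]'
```

```text
time: 62.78
ee_pos: [0.4466, 0.2624, 0.0207]
eef_rot: [-0.056, 0.998, 0.0, 0.0]
ft_force: [-0.4, 0.1, 2.0]
width: 0.0457
grip_force: 15.0
time: 63.15
ee_pos: [0.4467, 0.2615, 0.0206]
eef_rot: [-0.056, 0.998, 0.0, 0.0]
ft_force: [1.3, 2.4, 2.5]
width: 0.0456
grip_force: 15.0
time: 63.52
ee_pos: [0.4466, 0.2614, 0.0207]
eef_rot: [-0.057, 0.998, 0.001, 0.0]
ft_force: [0.5, 6.3, 1.3]
width: 0.0462
grip_force: 15.0
```

```bash
python3 -m crank '[[[0,0.03,-0.01],0],[[-0.06,0,0],0],[[-0.06,0,0],0],[[0,0,0],0],[[0,0,0],0]]'; python3 -m crank '[[[-0.04,0,0],0],[[0,0,0],0],[[0,0,0],0]]'; python3 -m crank '[[[-0.04,0,0],0],[[0,0,0],0],[[0,0,0],0]]'
```

```text
time: 64.15
ee_pos: [0.448, 0.2616, 0.0207]
eef_rot: [-0.057, 0.998, -0.0, -0.002]
ft_force: [-10.0, 1.6, 11.5]
width: 0.046
grip_force: 15.0
time: 64.53
ee_pos: [0.4491, 0.2618, 0.0207]
eef_rot: [-0.057, 0.998, -0.0, -0.002]
ft_force: [-10.3, 1.9, 12.1]
width: 0.0462
grip_force: 15.0
time: 64.9
ee_pos: [0.4503, 0.2619, 0.0207]
eef_rot: [-0.057, 0.998, -0.0, -0.002]
ft_force: [-9.9, 2.1, 12.2]
width: 0.0454
grip_force: 15.0
```

```bash
python3 -m crank '[[[0,0,-0.03],0],[[0,0,0],0],[[0,0,0],0]]'; python3 -m crank '[[[-0.03,0,0],0],[[0,0,0],0],[[0,0,0],0]]'; python3 -m crank '[[[-0.03,0,0],0],[[0,0,0],0],[[0,0,0],0]]'
```

```text
time: 65.28
ee_pos: [0.451, 0.262, 0.0211]
eef_rot: [-0.057, 0.998, -0.0, -0.001]
ft_force: [-3.8, 3.7, 0.2]
width: 0.0456
grip_force: 15.0
time: 65.65
ee_pos: [0.4516, 0.2621, 0.021]
eef_rot: [-0.057, 0.998, -0.0, -0.002]
ft_force: [-6.1, 4.1, 0.2]
width: 0.046
grip_force: 15.0
time: 66.03
ee_pos: [0.4523, 0.2621, 0.021]
eef_rot: [-0.057, 0.998, -0.0, -0.002]
ft_force: [-6.7, 3.5, 0.9]
width: 0.0458
grip_force: 15.0
```

```bash
python3 -m crank '[[[-0.04,0,0],0],[[0,0,0],0],[[0,0,0],0]]'; python3 -m crank '[[[0.05,0.03,0],0],[[0,0,0],0],[[0,0,0],0]]'; python3 -m crank '[[[0,0,0],0],[[0,0,0],0],[[0,0,-0.5],0],[[0,0,-1],0],[[0,0,-1],0],[[0,0,-1],0],[[0,0,-1],0],[[0,-1,0],0],[[0,-1,0],0],[[0,-1,0],0],[[0,-1,0],0],[[0,-1,0],0]]' 0.78; python3 -m crank '[[[0,-1,0],0],[[0,-1,0],0],[[0,-1,0],0],[[0,-1,0],0],[[0,-1,0],0],[[0,-1,0],0],[[0,-1,0],0],[[0,-1,0],0],[[0,0,0],0]]'
python3 -c "
from h import *
for n,b in(('top',(110,190,200,335)),('side',(180,130,300,230))):
  im=vision.camera(n)[:,:,::-1].copy(); cv2.imwrite(f'pics/{n}_end.png',im); o=cv2.imread(f'pics/{n}0.png'); u0,v0,u1,v1=b
  d=cv2.cvtColor(im,6)[v0:v1,u0:u1].astype(int)-cv2.cvtColor(o,6)[v0:v1,u0:u1]
  for t in (25,35,45):
    k,l,s,c=cv2.connectedComponentsWithStats((d>t).astype(np.uint8))
    print(n,t,[(s[i].tolist(),(c[i]+b[:2]).round(1).tolist()) for i in range(1,k) if s[i][4]>40])
"
```

```text
time: 66.4
ee_pos: [0.4535, 0.2623, 0.021]
eef_rot: [-0.057, 0.998, -0.0, -0.002]
ft_force: [-6.4, 3.4, 1.2]
width: 0.0458
grip_force: 15.0
time: 66.78
ee_pos: [0.4536, 0.2624, 0.0214]
eef_rot: [-0.056, 0.998, -0.0, -0.0]
ft_force: [-1.4, 0.4, -2.8]
width: 0.0461
grip_force: 15.0
time: 68.28
ee_pos: [0.4711, 0.1128, 0.1579]
eef_rot: [-0.056, 0.998, 0.0, 0.001]
ft_force: [0.8, 0.6, -0.0]
width: 0.0677
grip_force: 0.0
time: 69.4
ee_pos: [0.4977, -0.1271, 0.1577]
eef_rot: [-0.054, 0.999, -0.0, 0.001]
ft_force: [-0.5, -0.8, 0.1]
width: 0.0678
grip_force: 0.0
top 25 [([38, 29, 24, 22, 375], [159.2, 228.4]), ([39, 54, 20, 19, 304], [158.0, 252.7]), ([40, 77, 25, 21, 356], [160.5, 276.9]), ([55, 90, 10, 11, 44], [171.4, 286.3])]
top 35 [([38, 29, 19, 19, 277], [156.9, 228.2]), ([39, 54, 19, 19, 250], [158.6, 253.0]), ([40, 79, 20, 19, 275], [159.8, 277.9])]
top 45 [([48, 31, 9, 16, 48], [162.2, 227.3])]
side 25 [([13, 0, 17, 25, 109], [200.3, 142.9]), ([54, 0, 18, 12, 49], [244.0, 134.0]), ([70, 0, 30, 24, 163], [262.5, 141.0]), ([87, 2, 15, 15, 49], [275.2, 139.0]), ([5, 12, 14, 21, 57], [190.7, 152.4]), ([5, 29, 102, 60, 1510], [231.6, 185.3]), ([23, 35, 35, 18, 110], [218.1, 172.9]), ([100, 35, 17, 14, 66], [289.5, 171.9]), ([90, 54, 30, 46, 229], [283.4, 208.2]), ([72, 65, 16, 12, 41], [259.5, 200.8]), ([74, 78, 11, 21, 62], [258.5, 218.8]), ([33, 85, 21, 15, 74], [224.3, 222.8]), ([54, 84, 20, 10, 45], [242.2, 218.4])]
side 35 [([71, 35, 16, 10, 121], [258.6, 169.5]), ([35, 42, 36, 22, 284], [233.6, 181.6]), ([40, 42, 52, 27, 185], [245.6, 186.1])]
side 45 [([72, 35, 14, 10, 112], [258.6, 169.5]), ([56, 43, 14, 10, 105], [242.9, 177.6]), ([58, 42, 33, 19, 100], [254.5, 181.9]), ([39, 50, 16, 11, 126], [226.3, 185.2]), ([40, 59, 19, 10, 52], [229.6, 194.1])]
```

```bash
python3 -c "
from h import *
T=(.4928,.2979,.112); c,s=np.cos(T[2]),np.sin(T[2])
for n,P,b in(('top',[(157,228.2),(158.4,253),(159.8,277.9)],0),('side',[(258.6,169.5),(242.9,177.6),(226.3,185.2)],1.5)):
  L=[]
  for u,v in P:
    p=w(u-b,v,.057,n); d=p[:2]-T[:2]; L.append([c*d[0]+s*d[1],-s*d[0]+c*d[1]])
  L=np.array(L); print(n,L.round(4).tolist(),np.diff(L,axis=0).round(4).tolist())
  im=cv2.imread(f'pics/{n}_end.png')
# squareness: edges of the bottles in top view: row sums of body left/right edge
im=cv2.cvtColor(cv2.imread('pics/top_end.png'),6); o=cv2.cvtColor(cv2.imread('pics/top0.png'),6)
for v in range(214,296,2): print(v,' '.join('%3d'%x for x in im[v,142:186]))
"
```

```text
top [[0.0509, -0.0297], [0.0042, -0.0301], [-0.0417, -0.0305]] [[-0.0467, -0.0004], [-0.0459, -0.0004]]
side [[0.0489, -0.0279], [0.0028, -0.0299], [-0.0426, -0.0291]] [[-0.0461, -0.002], [-0.0454, 0.0008]]
214 125 125 128 125 126 123 125 127 135 130 124 125 129 128 128 123 126 128 125 129 130 121 127 131 126 125 125 125 126 132 128 130 125 134 129 103  60  67  87 102  97  95  97 100
216 127 129 128 125 123 131 126 125 130 131 124 127 125 127 122 126 129 129 130 126 133 125 131 125 125 126 127 133 125 128 131 128 132 132 130 105  60  69  83  93 100 100  96  94
218 128 128 132 127 130 125 122 132 132 128 126 119 124 118 131 122 127 122 125 126 133 114 105 109 112 132 139 138 138 119 120 133 133 129 119 105  67  64  80  94  98  89  96  96
220 124 129 129 128 125 125 125 128 141 150 149 155 155 154 159 164 160 160 158 159 150 119 125 157 175 168 168 169 167 129  90  93 122 130 124 123  80  56  96 103  98  92  98  98
222 124 127 132 125 129 123 148 165 164 160 161 166 162 158 158 163 162 163 164 166 162 162 160 118 134 164 170 170 165 139  90  60  66  84 113 126  88  56  72  96  93  94  
[... 5786 characters left out ...]
 130 126 133 130 126 145 168 160 134 119 113 120 130 123 125 117 105  83  52  56  71 127 160 161 167 175 174 169 162 125  81  67  65  62  80 105  86  52  69  85
290 134 137 130 133 130 131 131 130 109 136 167 174 172 163 132 136 125 104 107 103  99 101 127 148 149 151 151 147 137 135 118 101  95  71  55  57  58  60  73 101  92  61  73  82
292 138 135 131 129 134 132 129 134 132 123 133 130 120 109  91  91  90  95  91  84  80  75  81  77  77  64  53  57  58  56  56  63  54  56  59  50  57  83 105 113  93  60  69  86
294 133 137 135 129 131 137 127 131 132 136 129 104  76  73  69  74  68  65  56  57  57  58  58  58  53  61  59  57  59  57  58  67  70  66  63  57  88 112 124 137 115  66  68  82
```

```bash
python3 -c "
from h import *
for v,ub,uw in((228,172.0,176.5),(256,173.6,177.6),(284,175.3,179.3)): print(w(ub,v,.043)[:2],w(uw,v,.010)[:2])
# same height-x comparison: project the bottle face line to wall
T=(.4928,.2979,.112); c,s=np.cos(T[2]),np.sin(T[2])
for v,ub,uw in((228,172.0,176.5),(256,173.6,177.6),(284,175.3,179.3)):
  for u,z in((ub,.043),(uw,.010)):
    d=w(u,v,z)[:2]-T[:2]; print('tray y',round(-s*d[0]+c*d[1],4),end=' ')
  print()
"
```

```text
[0.5503289  0.25094766] [0.55806052 0.25265401]
[0.49712226 0.24482118] [0.50269323 0.24734784]
[0.44522171 0.2386628 ] [0.44868471 0.24103363]
tray y -0.0531 tray y -0.0523 
tray y -0.0532 tray y -0.0513 
tray y -0.0535 tray y -0.0516
```

The three bottle faces are collinear (tray y of −0.053) and lie on the wall line, with spacing of 46 to 47 mm. Before handing in I check that the bystanders haven't moved.

```bash
python3 -c "
from h import *
for n,B in(('top',{'vial':(112,152,150,190),'weight':(450,160,480,192)}),('side',{'vial':(275,130,302,165),'weight':(435,320,468,355)})):
  a=cv2.imread(f'pics/{n}0.png',0); 
  for k,(x0,y0,x1,y1) in B.items():
    b=cv2.imread(f'pics/{n}_end.png',0); t=a[y0+6:y1-6,x0+6:x1-6]; m=cv2.minMaxLoc(cv2.matchTemplate(b[y0-10:y1+10,x0-10:x1+10],t,5)); print(n,k,m[1],np.array(m[3])-16)
b=cv2.imread('pics/top_end.png',0); a=cv2.imread('pics/t4.png',0)
o=cv2.imread('pics/top0.png',0); t=o[235:290,456:480]; m=cv2.minMaxLoc(cv2.matchTemplate(b[225:300,446:490],t,5)); print('spatula',m[1],np.array(m[3])-10)
go(.5,-.12,.16,1.68)"
```

```text
top vial 0.9828453660011292 [0 0]
top weight 0.6288433074951172 [-16  -8]
side vial 0.9987550973892212 [0 0]
side weight 0.998252809047699 [0 0]
spatula 0.23986704647541046 [-10 -10]
t 69.50 p [ 0.4979 -0.1243  0.1573] yaw 1.6831 F [0.1 0.2 0.5] w 0.0681 g 0.0 j7 1.95
  units xyz(now) [-0.086  0.134 -0.092]  turn 0.022  units xyz(after turn) [-0.086  0.134 -0.092]
```

```bash
python3 -c "
from h import *
o=cv2.imread('pics/side0.png',0)
for f in('side_end','side8'):
  b=cv2.imread(f'pics/{f}.png',0)
  for x0,y0,x1,y1 in((362,360,412,396),(396,352,416,370)):
    m=cv2.minMaxLoc(cv2.matchTemplate(b[y0-8:y1+8,x0-8:x1+8],o[y0:y1,x0:x1],5)); print(f,m[1],np.array(m[3])-8)"
```

```text
side_end 0.7720370888710022 [0 0]
side_end 0.402285635471344 [0 0]
side8 0.8483901023864746 [0 0]
side8 0.38923317193984985 [0 0]
```

The spatula, vial and weight all match at zero shift, so I'm handing the job in.

```bash
python3 -c "
from bench import r
print(r.close_job())"
```

```text
the job is handed in; nothing more can be done
None
```

I zeroed the balance on an empty pan and weighed the three bottles together. They now stand in a close, square row against the tray's right long wall, and the job is handed in (at about 70 s); I judged each bar press from its stop height and force rather than by seeing both ends down.

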